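# Empty a pail of wiper clips into the sorting tier

### The job

Lift the pail of wiper clips by its bail, carry it over and stand it upright on the shelf right in front of the lowered front wall of the single green tray, then let go. Then take it by the stubby fin-shaped grip at its bottom rim and tip it well past level over the tray so that all three clips drop into the tray, and stand the empty pail upright on the shelf again. Leave the spray bottle, mug, squeegee and the stack of tiers alone.

Things in the scene. Friction and masses are not known exactly. Their poses are not given: they have to be found in the camera images.
- pail: Bare-metal open pail, 150 mm tall, outer radius 45 mm at the bottom, 57 mm at the top (60 mm over its rolled rim), wall 3 mm, floor 4 mm; too wide to grip across. Empty, with bail, about 0.23 kg (varies by a third). Origin: centre of the underside, z up its axis. The fin at the bottom rim points to -x; the bail's pivots lie along y, 138 mm above the underside.
- bail (a joint): Hinge angle of the pail's bail (wire hoop) about the pail's y axis: 0 = standing straight up over the pail, positive = leaning to the pail's +x, limited to -0.95..0.95 rad. The hinge is nearly free, so the bail falls to either stop when let go and the pail hangs upright under it.
- bail_grip (a point): Centre of the bail's wooden grip: a round bar 18 mm in diameter, 78 mm long, along the pail's y; 78 mm from the hinge line.
- foot_grip (a point): Point to grip on the flat metal fin at the pail's bottom rim: 71 mm from the pail's axis on -x, 30 mm above the underside. Fin: 14 mm thick (pail's y), 12 to 48 mm above the underside, reaching 91 mm from the axis. The wall flares above: come in leaning away from the pail 30 to 50 degrees. Held at 4 N the pail swings in the grip to hang about 120 degrees over; at 60 N it turns with the gripper.
- tray: The single green plastic tier on the shelf, fixed: open tray 220 mm (its x) by 200 mm (its y), walls 4 mm thick and 60 mm high on three sides, with a lowered front wall 30 mm high on its -y side. Origin: centre of the underside, z up. Its floor is 4 mm thick.
- tray_lip (a point): Middle of the top of the tray's lowered front wall (outer face), 30 mm above the shelf. The pail belongs in front of it, on the tray's -y side: the pail's axis about 90 mm from this point, the fin pointing away from the tray (the pail's +x along the tray's +y).
- clip1: Black plastic wiper adapter clip, a channel piece 60 x 18 x 16 mm, 25 g; starts lying in the pail. Origin: centre of its underside, x along its length.
- clip2: A second clip, the same.
- clip3: A third clip, the same, lying on top of the other two. A clip may cling in the pail until it is tipped to about 140 degrees or shaken.
- spray_bottle: Empty white spray bottle, 72 mm across, 190 mm tall, standing loose; bystander. Origin: centre of the underside.
- mug: White ceramic mug with trim tools in it, 82 mm across, 170 mm tall with the tools; bystander. Origin: centre of the underside.
- squeegee: Yellow squeegee, 150 mm long with a 160 mm blade, lying flat, 16 mm high; bystander. Origin: middle of its underside.
- tier_stack: Two stacked green tiers like the tray, 123 mm tall, fixed; bystander. Origin: centre of the underside.
There are look-alikes about, which are no part of the job. Of the things like the pail, leave any that is purple; of the rest the larger one is meant.

How it is judged:
On the way, in this order (a step that is already met when the one before it is completed fails the run):
1. the pail is lifted clear of the shelf by its bail, upright (height (world z) of pail above 0.02 m and angle between pail's own z axis and vertical below 0.5 rad and distance between the grasp point and bail_grip below 0.045 m), for 0.2 s.
2. the pail stands upright on the shelf in front of the tray's lowered wall (axis within 150 mm of the lip's middle), let go (height (world z) of pail below 0.006 m and angle between pail's own z axis and vertical below 0.1 rad and horizontal distance between pail and tray_lip below 0.15 m and y of pail in the frame of tray below -0.14 m and contact force between the fingers and pail below 0.1 N), for 0.2 s.
3. the pail, held at its bottom-rim grip, is tipped more than 100 degrees (angle between pail's own z axis and vertical above 1.75 rad and distance between the grasp point and foot_grip below 0.045 m and height (world z) of foot_grip above 0.07 m), for 0.2 s.
At the end, for the whole second after the job is handed in: All three clips lie inside the green tray (origins within its walls, less than 60 mm above the shelf); the pail stands upright (within 6 degrees) at rest with its underside on the shelf (within 6 mm), anywhere outside the tray (x of clip1 in the frame of tray between -0.108 and 0.108 m and y of clip1 in the frame of tray between -0.098 and 0.098 m and height (world z) of each of clip1, clip2, clip3 below 0.06 m and x of clip2 in the frame of tray between -0.108 and 0.108 m and y of clip2 in the frame of tray between -0.098 and 0.098 m and x of clip3 in the frame of tray between -0.108 and 0.108 m and y of clip3 in the frame of tray between -0.098 and 0.098 m and height (world z) of pail between -0.006 and 0.006 m and angle between pail's own z axis and vertical below 0.1 rad and linear speed of pail below 0.03 m/s); the robot touches nothing.
It fails at once if the spray bottle, mug or squeegee is moved more than 30 mm (distance of any of spray_bottle, mug, squeegee from where it was at the start of the episode above 0.03 m).
It fails at once if the stack of tiers is struck (contact force between anything else and tier_stack above 5 N).
It also fails if it takes over 72 s, if anything falls off the work surface, if the arm or the gripper's body presses on something with over 40 N, if the wrist force passes 120 N, or if a joint passes its speed limit or range.

### The arm

A 6-joint arm with a two-finger parallel gripper is mounted at the origin on the work surface. World frame = base frame: x ahead of the robot, y to its left, z up, the work surface at z = 0. Lengths are in m, angles in rad, forces in N, time in s.
With the tool pointing down it reaches from about 0.375 to 0.975 m from the base axis. Payload 3.8 kg.
Tool frame: the origin (TCP) lies on the centre line of the jaws, within the pads' length; the fingertips stand 8 mm ahead of it and the grasp point (between the pads) lies 11 mm behind it; z points along the fingers, y is the direction in which the jaws open and shut (so a half turn about z gives the same grasp; the last joint's range is limited). The gripper opens to 85 mm and grips with 20 to 120 N. Pads are 22 mm wide; open, the fingers measure 114 mm over their backs; the gripper's body (76 mm by 85 mm) begins 54 mm behind the grasp point. The pads swing forward as they close: fully open they stand 13 mm farther back than shut.
Start: joints at [1.27, 0.264, 1.604, -0, 1.274, -0.037], TCP at [0.176, 0.652, 0.239] pointing down, gripper open.
Joint ranges: [-2.63, 2.63], [-0.94, 2.18], [0.31, 2.57], [-1.31, 4.45], [0, 2.66], [-2.55, 2.55]. Speed limits (rad/s): [2.57, 2.57, 3.14, 3.14, 3.14, 3.14].

### API

Orientations are given as a rotation vector (axis times angle).
In Python, from workcell import bot gives the robot as it stands.
- The arm moves only by the tool arm_command, never from a script. Its arguments are lists of equal length, an entry for each row: "slide": the shift along the tool's x, y, z in m, a list of three; "angular": the turn, a rotation vector about the tool's x, y, z in degrees, a list of three; "hand": the finger opening in m, from 0 to 0.0854. A call has exactly 8 rows; each row shifts and turns the pose as measured when the row begins, along the tool's axes as they then stand; what a row does not reach is not made up. A row lasts 1/10 s, in which the tool goes at most 50 mm and 8.59 degrees, less where a joint would pass 70% of its speed; a pose out of reach is approached as far as the arm can. A call is refused whole if a number of a shift passes 0.05 or a number of a turn 8.59, either way. A call with a gripper value outside its range is refused whole. The fingers move at their own pace and stop on an object; "squeeze" is the grip in N (left out, the last holds). Time passes only in rows, so rows that do not move let the fingers close, or fill a call up. It gives the time, the measured TCP pose, the force and the opening at its end, in the units of the state.
- bot.read_state(): the state, without advancing time (a new reading comes with each control period).
- bot.read_camera(name): name is "side" or "top"; returns the picture (480x640x3 uint8, red, green, blue); there is no depth.
- bot.get_calibration(name): a dict with "fx", "fy", "cx", "cy" (pixels), "R" (3x3) and "t" (3): a world point X has camera coordinates R X + t. Camera axes: x right, y down, z forward; pixel columns grow to the right and rows downward; lengths in m; the calibration is good to about 2 mm. A picture is of the moment at which its call begins. get_calibration takes no time and is no camera call.
- bot.finish_job(): hands the job in, once; it reports no verdict.
The state is a dict: "time": time; "q": joint angles; "joint_vel": joint speeds; "joint_torque": joint torques, N m; "tool_pos": TCP position; "tcp_rot": TCP orientation; "wrist_force": force on the tool from outside, world axes, zero at the start; "torque": the same for the moment, N m; "width": opening from 0.0 (shut) to 1.0 (fully open).
Only numpy, scipy, OpenCV 4.12 (cv2) and the standard library are available. Lean on these libraries where they do the work, as an engineer would, in place of code of your own. Each camera call takes 0.05 s, during which the arm holds its last target.

## Working session

There is one attempt and no reset: what is moved stays moved. The work goes in short steps, Python scripts to look and compute and a tool call to move; the robot and the scene stay as the last step left them, time stands still between calls to the robot, and variables do not carry over. Pictures are saved under pics/ and viewed, and the job is handed in when it is done.

Besides the shell and the picture viewer there is one more tool, called after "Call:" as name(argument=value, ...), one argument or row to a line, values as JSON. arm_command: Moves the arm, as the interface text tells. Its arguments: {"type":"object","properties":{"slide":{"type":"array","items":{"type":"array","items":{"type":"number"}}},"angular":{"type":"array","items":{"type":"array","items":{"type":"number"}}},"hand":{"type":"array","items":{"type":"number"}},"squeeze":{"type":"number"}},"required":["slide","angular","hand"]}

```bash
ls; mkdir -p pics; python3 - <<'E'
from workcell import bot
import cv2,json
s=bot.read_state();print(s)
for n in("side","top"):
    im=bot.read_camera(n);cv2.imwrite(f"pics/{n}0.png",im[:,:,::-1]);c=bot.get_calibration(n);print(n,c)
E
```

```text
pics
{'time': 0.0, 'q': array([ 1.27011970e+00,  2.64744194e-01,  1.60537278e+00, -2.60752546e-05,
        1.27370327e+00, -3.69086274e-02]), 'joint_vel': array([-3.05044132e-04, -1.57495420e-03, -4.91872513e-05, -2.05830903e-04,
        3.13755523e-03, -4.79290013e-04]), 'joint_torque': array([ 1.36259066e-03, -5.15119600e+01, -3.67311859e+01,  2.90738535e-04,
        1.29206452e-02,  2.06574470e-05]), 'tool_pos': array([0.17579012, 0.65096837, 0.23796871]), 'tcp_rot': array([-0.41306761, -3.11396385,  0.00345555]), 'wrist_force': array([0.22102454, 0.38060939, 0.03217666]), 'torque': array([ 0.07292099, -0.03382827,  0.01935752]), 'width': 0.993060118672061}
side {'fx': 518.5144577984286, 'fy': 518.5144577984286, 'cx': 312.3204490882121, 'cy': 243.6546363082765, 'R': array([[ 0.86065877, -0.50885195,  0.01833521],
       [-0.37677778, -0.66066699, -0.64927469],
       [ 0.34249816,  0.55189566, -0.76033295]]), 't': array([-0.4240067 ,  0.33801098,  1.03754391])}
top {'fx': 620.9191253177373, 'fy': 620.9191253177373, 'cx': 325.13522163220716, 'cy': 226.20353735485827, 'R': array([[-4.76760623e-04, -9.99908357e-01, -1.35295956e-02],
       [-9.94358982e-01,  1.90905768e-03, -1.06049845e-01],
       [ 1.06065955e-01,  1.34027145e-02, -9.94268767e-01]]), 't': array([0.0764177 , 0.51925345, 1.67881512])}
```

View pics/side0.png

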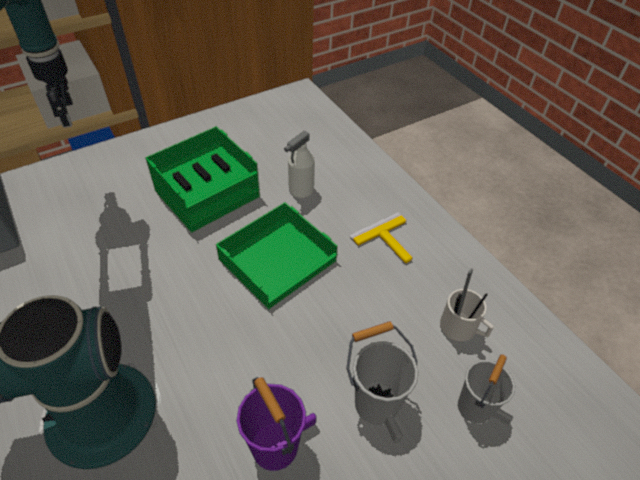

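View pics/top0.png

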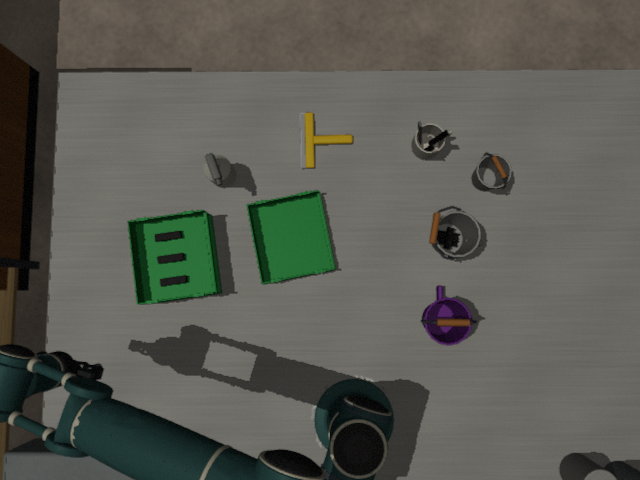

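```bash
python3 - <<'E'
import cv2,numpy as np
a=cv2.imread("pics/side0.png");b=cv2.imread("pics/top0.png")
cv2.imwrite("pics/z1.png",cv2.resize(a[310:450,320:480],None,fx=4,fy=4,interpolation=cv2.INTER_CUBIC))
cv2.imwrite("pics/z2.png",cv2.resize(b[180:300,400:520],None,fx=4,fy=4,interpolation=cv2.INTER_CUBIC))
c=np.hstack([cv2.resize(a[195:315,205:345],(400,343)),cv2.resize(b[180:294,240:345],(400,343*1))])
cv2.imwrite("pics/z3.png",c)
E
```

```text
(no output)
```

View pics/z1.png

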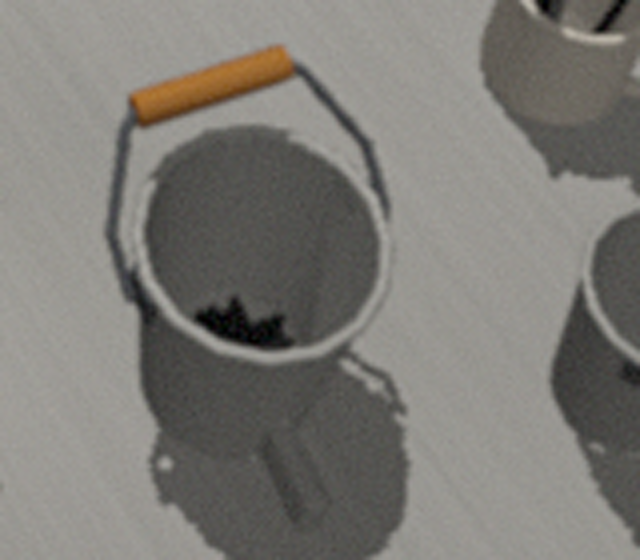

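View pics/z2.png

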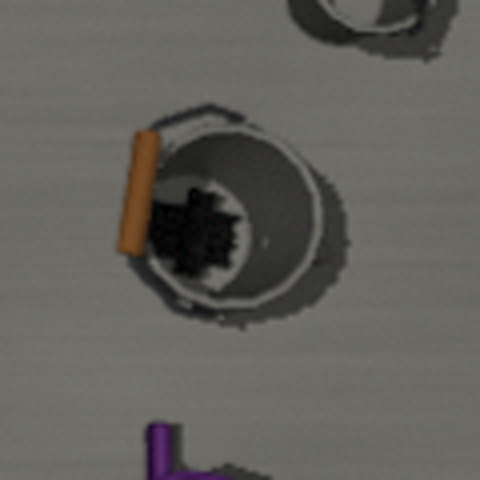

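View pics/z3.png

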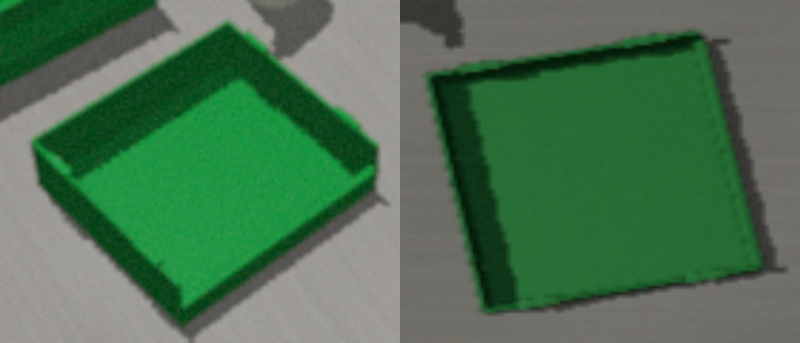

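```bash
cat > h.py <<'E'
import numpy as np,cv2
from workcell import bot
from scipy.spatial.transform import Rotation as Ro
def ray(n,uv):
    c=bot.get_calibration(n);R=np.array(c["R"]);t=np.array(c["t"])
    d=R.T@np.array([(uv[0]-c["cx"])/c["fx"],(uv[1]-c["cy"])/c["fy"],1]);return -R.T@t,d
def plane(n,uv,z):
    o,d=ray(n,uv);return o+d*(z-o[2])/d[2]
def tri(us,ut):
    A=np.zeros((3,3));b=np.zeros(3)
    L=[ray("side",us),ray("top",ut)]
    for o,d in L:
        d=d/np.linalg.norm(d);P=np.eye(3)-np.outer(d,d);A+=P;b+=P@o
    x=np.linalg.solve(A,b)
    return x,[round(float(np.linalg.norm(np.cross(x-o,d/np.linalg.norm(d))))*1000,1) for o,d in L]
def proj(n,X):
    c=bot.get_calibration(n);p=c["R"]@np.array(X)+c["t"];return np.array([c["fx"]*p[0]/p[2]+c["cx"],c["fy"]*p[1]/p[2]+c["cy"]])
def hsv(im):return cv2.cvtColor(im,cv2.COLOR_RGB2HSV)
E
python3 - <<'E'
from h import *
np.set_printoptions(precision=4,suppress=True)
a=cv2.imread("pics/side0.png")[:,:,::-1].copy();b=cv2.imread("pics/top0.png")[:,:,::-1].copy()
C={}
for n,im in(("side",a),("top",b)):
    m=cv2.inRange(hsv(im),(8,100,60),(20,255,255))
    k,l,st,ce=cv2.connectedComponentsWithStats(m)
    for i in range(1,k):
        if st[i,4]>60:print(n,st[i],ce[i], cv2.minAreaRect(cv2.findContours((l==i).astype(np.uint8),0,2)[0][0]))
    m=cv2.inRange(hsv(im),(50,100,30),(75,255,255))
    for c in cv2.findContours(m,0,2)[0]:
        if cv2.contourArea(c)>1000:
            print(n,"green",cv2.contourArea(c),cv2.approxPolyDP(c,4,True)[:,0].tolist())
# rim
E
```

```text
side [   0    0  141  173 8141] [69.7418 91.8242] ((50.99998474121094, 82.00000762939453), (142.63165283203125, 150.4249267578125), 72.89727020263672)
side [  116     0   213   126 18902] [215.3379  49.9009] ((226.47036743164062, 37.60413360595703), (130.06101989746094, 195.5000762939453), 74.93151092529297)
side [333   0  32  16 166] [348.8434   6.9337] ((348.21697998046875, 6.009430885314941), (12.774532318115234, 32.00501251220703), 74.05460357666016)
side [393   1  15  14  71] [399.9155   7.2254] ((400.0754699707031, 7.764153480529785), (11.400924682617188, 15.384381294250488), 74.05460357666016)
side [429   0  20  15  66] [439.8182   5.9545] ((439.6105041503906, 5.640233993530273), (20.597930908203125, 9.686882972717285), 25.201122283935547)
side [471   0  35  30 158] [489.0886  12.6772] ((488.0852966308594, 13.008817672729492), (39.57539367675781, 13.115100860595703), 32.47119140625)
side [508   0  23  24 137] [519.3285  12.1095] ((519.5231323242188, 11.584596633911133), (23.070459365844727, 14.63609790802002), 29.74488067626953)
side [590   3  27  20 109] [602.8899  10.8624] (
[... 6819 characters left out ...]
498.7992858886719, 166.3737030029297), (23.764705657958984, 5.529411315917969), 61.927513122558594)
top [430 213  10  31 201] [434.4776 227.7264] ((434.4986877441406, 227.84188842773438), (6.6544036865234375, 30.724626541137695), 8.972625732421875)
top [  0 268  15  77 789] [  6.3866 308.8086] ((5.652584552764893, 305.9271545410156), (13.008035659790039, 76.64485931396484), 3.094058036804199)
top [437 319  33   7 229] [452.8603 322.    ] ((453.0, 322.0), (6.0, 32.0), 90.0)
top [  0 422   6  58 234] [  1.8974 444.6538] ((2.5, 450.5), (5.0, 57.0), 0.0)
top green 7032.5 [[209, 214], [186, 211], [128, 221], [137, 303], [221, 292]]
top green 5965.5 [[317, 190], [247, 205], [262, 283], [334, 269]]
```

```bash
python3 - <<'E'
from h import *
np.set_printoptions(precision=4,suppress=True)
g,e=tri((372.4,330.9),(434.49,227.8));print("grip",g,e)
r=cv2.boxPoints(((434.4986877441406, 227.84188842773438), (6.6544036865234375, 30.724626541137695), 8.972625732421875))
A=plane("top",(r[1]+r[2])/2,g[2]);B=plane("top",(r[0]+r[3])/2,g[2]);print(A,B,np.linalg.norm(A-B),"axis deg",np.degrees(np.arctan2(*(A-B)[1::-1])))
print("tray top z60",[plane("top",p,.06) for p in [[317,190],[247,205],[262,283],[334,269]]])
T=[plane("top",p,.06)[:2] for p in [[317,190],[247,205],[262,283],[334,269]]]
print([np.linalg.norm(T[i]-T[i-1]) for i in range(4)], cv2.minAreaRect(np.array(T,np.float32)*1000))
print("side z60",[plane("side",p,.06) for p in [[285,203],[216,244],[336,245],[268,292]]],"z0",plane("side",(335,261),0),plane("side",(268,308),0))
print("fin side",plane("side",(394,432),.03))
# rim by threshold: brightness edge ellipse in the top and side
for n,(x0,y0,x1,y1) in(("top",(420,195,500,275)),("side",(335,330,430,410))):
    im=cv2.imread(f"pics/{n}0.png")[y0:y1,x0:x1];gr=cv2.cvtColor(im,6);hs=cv2.cvtColor(im,40);
    print(n,gr.min(),gr.max(),np.percentile(gr,[5,25,50,75,95]))
E
```

```text
grip [ 0.4989 -0.1989  0.1851] [1.0, 1.0]
[ 0.536  -0.2051  0.1851] [ 0.4601 -0.1918  0.1851] 0.07705980782406796 axis deg -9.973976859668014
tray top z60 [array([0.6148, 0.0974, 0.06  ]), array([0.5742, 0.2873, 0.06  ]), array([0.3635, 0.2443, 0.06  ]), array([0.4007, 0.0517, 0.06  ])]
[np.float64(0.21898357602360677), np.float64(0.19415407054824832), np.float64(0.21503244539600477), np.float64(0.19621636685646815)] ((487.27197265625, 170.4744415283203), (218.98353576660156, 196.1786346435547), 12.05124568939209)
side z60 [array([0.5766, 0.2835, 0.06  ]), array([0.3651, 0.2432, 0.06  ]), array([0.6153, 0.0968, 0.06  ]), array([0.4087, 0.0555, 0.06  ])] z0 [0.615  0.0951 0.    ] [0.4049 0.0542 0.    ]
fin side [ 0.4757 -0.335   0.03  ]
top 0 116 [ 25.  59. 106. 108. 111.]
side 0 168 [ 67.  80. 111. 151. 155.]
```

```bash
cat >> h.py <<'E'
import json
def st(log=True):
    s=bot.read_state()
    if log: open("log.jsonl","a").write(json.dumps({k:np.asarray(v).tolist() for k,v in s.items()})+"\n")
    return s
def plan(target,Rt):
    """remaining move, in present tool axes; and world"""
    s=st();R=Ro.from_rotvec(s["tcp_rot"]);dp=np.array(target)-s["tool_pos"]
    dr=(R.inv()*Rt).as_rotvec(degrees=True)
    print("t",round(float(s["time"]),2),"tcp",s["tool_pos"].round(4),"F",np.round(s["wrist_force"],1),"w",round(float(s["width"]),3))
    print(" slide tool",R.inv().apply(dp).round(4),"|",np.linalg.norm(dp).round(3)," turn tool deg",dr.round(2)," world turn",R.apply(dr).round(1))
    print(" axes x,y,z cols\n",R.as_matrix().round(3)," q",np.round(s["q"],3))
def pose(zdir,ydir):
    """tool rotation with z along zdir, y near ydir"""
    z=np.array(zdir,float);z/=np.linalg.norm(z);y=np.array(ydir,float);y-=z*(y@z);y/=np.linalg.norm(y)
    return Ro.from_matrix(np.column_stack([np.cross(y,z),y,z]))
def best(R):
    """nearest of two half-turn equivalents"""
    s=bot.read_state();c=Ro.from_rotvec(s["tcp_rot"]);R2=R*Ro.from_euler("z",180,degrees=True)
    return min((R,R2),key=lambda r:(c.inv()*r).magnitude())
np.set_printoptions(precision=4,suppress=True)
E
python3 - <<'E'
from h import *
px=np.array([.173,.985,0])
for yd in (px,-px):
  plan((.499,-.199,.30),pose((0,0,-1),yd))
E
```

```text
t 0.1 tcp [0.1758 0.651  0.2381] F [-0.3 -0.4 -0.6] w 1.0
 slide tool [-0.5336 -0.7365 -0.0605] | 0.912  turn tool deg [-0.11 -0.01 -5.15]  world turn [ 0.1 -0.   5.2]
 axes x,y,z cols
 [[-0.965  0.261 -0.001]
 [ 0.261  0.965 -0.002]
 [ 0.    -0.002 -1.   ]]  q [ 1.27   0.265  1.605  0.     1.274 -0.037]
t 0.1 tcp [0.1758 0.651  0.2381] F [-0.3 -0.4 -0.6] w 1.0
 slide tool [-0.5336 -0.7365 -0.0605] | 0.912  turn tool deg [ -0.01   0.18 174.85]  world turn [  -0.    -0.2 -174.8]
 axes x,y,z cols
 [[-0.965  0.261 -0.001]
 [ 0.261  0.965 -0.002]
 [ 0.    -0.002 -1.   ]]  q [ 1.27   0.265  1.605  0.     1.274 -0.037]
```

Call:
arm_command(
  slide=[
    [-0.04,-0.028,-0.008],
    [-0.04,-0.028,-0.008],
    [-0.04,-0.028,-0.008],
    [-0.04,-0.028,-0.008],
    [-0.04,-0.028,-0.008],
    [-0.04,-0.028,-0.008],
    [-0.04,-0.028,-0.008],
    [-0.04,-0.028,-0.008],
  ],
  angular=[
    [0,0,-0.6],
    [0,0,-0.6],
    [0,0,-0.6],
    [0,0,-0.6],
    [0,0,-0.6],
    [0,0,-0.6],
    [0,0,-0.6],
    [0,0,-0.6],
  ],
  hand=[0.0854,0.0854,0.0854,0.0854,0.0854,0.0854,0.0854,0.0854],
)

```text
time: 0.9
tool_pos: [0.4367, 0.3578, 0.2961]
tcp_rot: [-0.258, -3.124, 0.017]
wrist_force: [1.2, 0.9, -0.3]
width: 0.999
```

```bash
python3 - <<'E'
from h import *
plan((.499,-.199,.30),pose((0,0,-1),(.173,.985,0)))
E
```

```text
t 0.9 tcp [0.4367 0.3578 0.2961] F [ 1.2  0.9 -0.3] w 0.999
 slide tool [-0.1526 -0.5391  0.0013] | 0.56  turn tool deg [-0.64 -0.32  0.54]  world turn [ 0.6 -0.4 -0.5]
 axes x,y,z cols
 [[-0.986  0.164 -0.007]
 [ 0.164  0.986 -0.01 ]
 [ 0.006 -0.011 -1.   ]]  q [ 0.644  0.032  1.764 -0.004  1.358 -0.761]
```

Call:
arm_command(
  slide=[
    [-0.0125,-0.046,0],
    [-0.0125,-0.046,0],
    [-0.0125,-0.046,0],
    [-0.0125,-0.046,0],
    [-0.0125,-0.046,0],
    [-0.0125,-0.046,0],
    [-0.0125,-0.046,0],
    [-0.0125,-0.046,0],
  ],
  angular=[
    [0,0,0],
    [0,0,0],
    [0,0,0],
    [0,0,0],
    [0,0,0],
    [0,0,0],
    [0,0,0],
    [0,0,0],
  ],
  hand=[0.0854,0.0854,0.0854,0.0854,0.0854,0.0854,0.0854,0.0854],
)

```text
time: 1.7
tool_pos: [0.4767, -0.0362, 0.298]
tcp_rot: [-0.257, -3.126, 0.017]
wrist_force: [1.2, 0.2, 0.7]
width: 0.997
```

```bash
python3 - <<'E'
from h import *
plan((.499,-.199,.25),pose((0,0,-1),(.173,.985,0)))
E
```

```text
t 1.7 tcp [ 0.4767 -0.0362  0.298 ] F [1.2 0.2 0.7] w 0.997
 slide tool [-0.0488 -0.1564  0.0495] | 0.171  turn tool deg [-0.64 -0.26  0.56]  world turn [ 0.6 -0.4 -0.6]
 axes x,y,z cols
 [[-0.987  0.163 -0.006]
 [ 0.163  0.987 -0.01 ]
 [ 0.005 -0.011 -1.   ]]  q [-0.12  -0.145  1.928 -0.011  1.363 -1.525]
```

Call:
arm_command(
  slide=[
    [-0.009,-0.029,0.009],
    [-0.009,-0.029,0.009],
    [-0.009,-0.029,0.009],
    [-0.009,-0.029,0.009],
    [-0.009,-0.029,0.009],
    [-0.004,-0.011,0.004],
    [0,0,0],
    [0,0,0],
  ],
  angular=[
    [-0.1,0,0.1],
    [-0.1,0,0.1],
    [-0.1,0,0.1],
    [-0.1,0,0.1],
    [-0.1,0,0.1],
    [-0.1,0,0],
    [0,0,0],
    [0,0,0],
  ],
  hand=[0.0854,0.0854,0.0854,0.0854,0.0854,0.0854,0.0854,0.0854],
)

```text
time: 2.5
tool_pos: [0.4955, -0.2105, 0.2457]
tcp_rot: [-0.287, -3.121, -0.003]
wrist_force: [0.2, -0.1, -0.4]
width: 0.998
```

```bash
python3 - <<'E'
from h import *
plan((.499,-.199,.172),pose((0,0,-1),(.173,.985,0)))
for n in("side","top"):cv2.imwrite(f"pics/{n}1.png",bot.read_camera(n)[:,:,::-1])
a=cv2.imread("pics/side1.png");b=cv2.imread("pics/top1.png")
cv2.imwrite("pics/z4.png",np.hstack([cv2.resize(a[200:440,280:480],(400,480)),cv2.resize(b[150:300,380:505],(400,480))]))
E
```

```text
t 2.5 tcp [ 0.4955 -0.2105  0.2457] F [ 0.2 -0.1 -0.4] w 0.998
 slide tool [-0.0019  0.0118  0.0737] | 0.075  turn tool deg [ 0.05 -0.46 -0.54]  world turn [-0.1 -0.4  0.5]
 axes x,y,z cols
 [[-0.983  0.182 -0.008]
 [ 0.182  0.983  0.002]
 [ 0.008  0.001 -1.   ]]  q [-0.447  0.006  1.883 -0.001  1.261 -1.834]
```

View pics/z4.png

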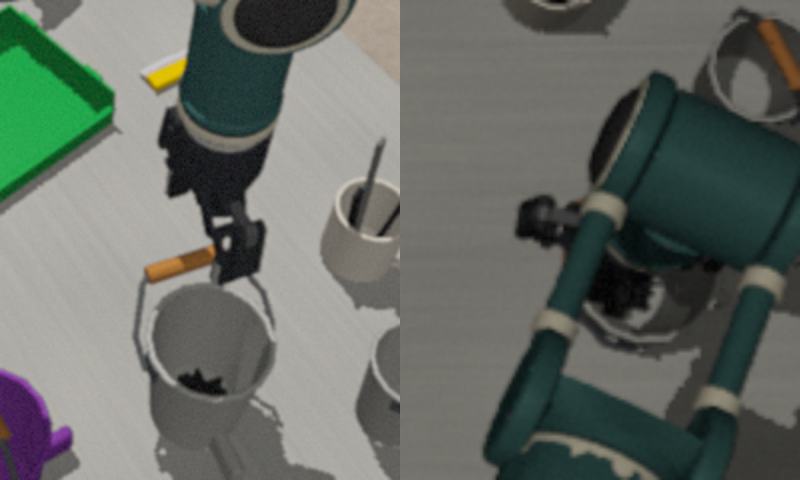

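Call:
arm_command(
  slide=[
    [0,0.004,0.01],
    [0,0.004,0.015],
    [-0.001,0.004,0.015],
    [-0.001,0,0.015],
    [0,0,0.012],
    [0,0,0.005],
    [0,0,0],
    [0,0,0],
  ],
  angular=[
    [0,-0.2,-0.2],
    [0,-0.2,-0.2],
    [0,-0.1,-0.1],
    [0,0,0],
    [0,0,0],
    [0,0,0],
    [0,0,0],
    [0,0,0],
  ],
  hand=[0.0854,0.0854,0.0854,0.0854,0.0854,0.0854,0.0854,0.0854],
)

```text
time: 3.4
tool_pos: [0.5015, -0.1901, 0.1725]
tcp_rot: [0.255, 3.123, 0.001]
wrist_force: [-0.4, 0.6, -0.7]
width: 1.003
```

```bash
python3 - <<'E'
from h import *
plan((.499,-.199,.173),pose((0,0,-1),(.173,.985,0)))
for n in("side",):cv2.imwrite(f"pics/{n}2.png",bot.read_camera(n)[:,:,::-1])
a=cv2.imread("pics/side2.png")
cv2.imwrite("pics/z5.png",cv2.resize(a[250:440,300:460],None,fx=3,fy=3))
E
```

```text
t 3.4 tcp [ 0.5015 -0.1901  0.1725] F [-0.4  0.6 -0.7] w 1.003
 slide tool [ 0.001  -0.0092 -0.0006] | 0.009  turn tool deg [0.08 0.44 0.62]  world turn [-0.   0.4 -0.6]
 axes x,y,z cols
 [[-0.987  0.162  0.008]
 [ 0.162  0.987  0.   ]
 [-0.008  0.001 -1.   ]]  q [-0.411  0.05   1.977  0.004  1.107 -1.82 ]
```

View pics/z5.png

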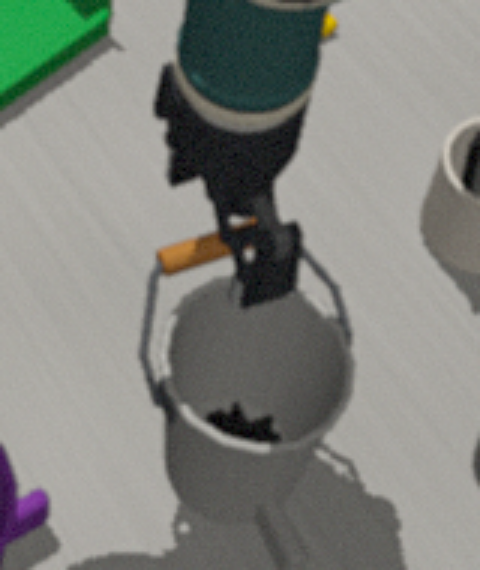

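Call:
arm_command(
  slide=[
    [0,-0.005,0],
    [0,-0.004,0],
    [0,0,0],
    [0,0,0],
    [0,0,0],
    [0,0,0],
    [0,0,0],
    [0,0,0],
  ],
  angular=[
    [0,0,0],
    [0,0,0],
    [0,0,0],
    [0,0,0],
    [0,0,0],
    [0,0,0],
    [0,0,0],
    [0,0,0],
  ],
  hand=[0.0854,0.06,0.03,0.01,0.01,0.01,0.01,0.01],
  squeeze=100,
)

```text
time: 4.25
tool_pos: [0.5016, -0.2008, 0.1755]
tcp_rot: [0.257, 3.119, 0.0]
wrist_force: [-0.4, 1.1, -0.0]
width: 0.177
```

```bash
python3 - <<'E'
from h import *
plan((.499,-.199,.25),pose((0,0,-1),(.173,.985,0)))
for n in("side",):cv2.imwrite(f"pics/{n}3.png",bot.read_camera(n)[:,:,::-1])
a=cv2.imread("pics/side3.png")
cv2.imwrite("pics/z6.png",cv2.resize(a[250:440,300:460],None,fx=3,fy=3))
E
```

```text
t 4.25 tcp [ 0.5016 -0.2008  0.1755] F [-0.4  1.1 -0. ] w 0.177
 slide tool [ 0.0019  0.0015 -0.0745] | 0.075  turn tool deg [0.07 0.71 0.53]  world turn [ 0.1  0.7 -0.5]
 axes x,y,z cols
 [[-0.986  0.164  0.012]
 [ 0.164  0.986 -0.001]
 [-0.012  0.001 -1.   ]]  q [-0.43   0.052  1.97   0.005  1.108 -1.838]
```

View pics/z6.png

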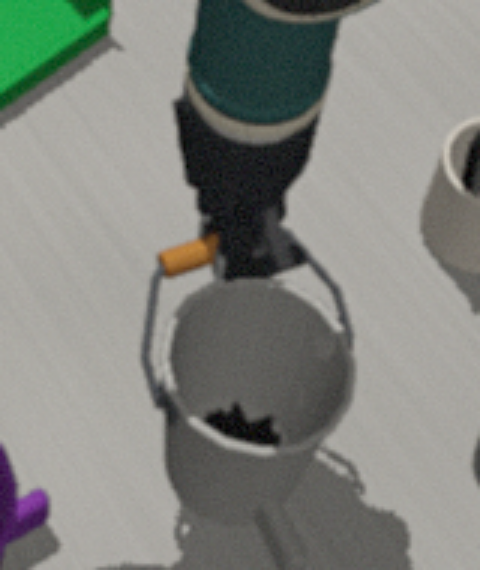

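Call:
arm_command(
  slide=[
    [0,0,-0.005],
    [0,0,-0.008],
    [0,0,-0.01],
    [0,0,-0.01],
    [0,0,-0.01],
    [0,0,-0.01],
    [0,0,-0.006],
    [0,0,0],
  ],
  angular=[
    [0,0,0],
    [0,0,0],
    [0,0,0],
    [0,0,0],
    [0,0,0],
    [0,0,0],
    [0,0,0],
    [0,0,0],
  ],
  hand=[0.01,0.01,0.01,0.01,0.01,0.01,0.01,0.01],
)

```text
time: 5.1
tool_pos: [0.5002, -0.2006, 0.2393]
tcp_rot: [0.257, 3.12, 0.0]
wrist_force: [-0.6, -0.9, -2.5]
width: 0.18
```

```bash
python3 - <<'E'
from h import *
plan((.499,-.199,.25),pose((0,0,-1),(.173,.985,0)))
for n in("side",):cv2.imwrite(f"pics/{n}4.png",bot.read_camera(n)[:,:,::-1])
a=cv2.imread("pics/side4.png")
cv2.imwrite("pics/z7.png",cv2.resize(a[220:440,290:470],None,fx=2.6,fy=2.6))
E
```

```text
t 5.1 tcp [ 0.5002 -0.2006  0.2393] F [-0.6 -0.9 -2.5] w 0.18
 slide tool [ 0.0014  0.0014 -0.0108] | 0.011  turn tool deg [0.07 0.65 0.54]  world turn [ 0.   0.7 -0.5]
 axes x,y,z cols
 [[-0.986  0.164  0.011]
 [ 0.164  0.987 -0.001]
 [-0.011  0.001 -1.   ]]  q [-0.43  -0.001  1.902  0.004  1.23  -1.838]
```

View pics/z7.png

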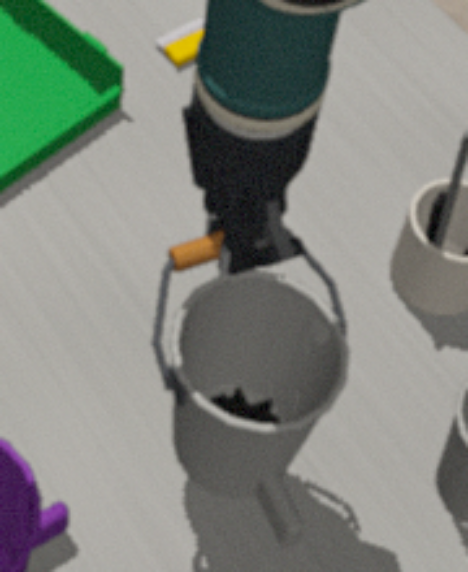

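Call:
arm_command(
  slide=[
    [0.001,0.015,0],
    [0.002,0.03,0],
    [0.001,0.04,0],
    [-0.001,0.04,0],
    [-0.003,0.04,0],
    [-0.005,0.035,0],
    [-0.005,0.025,0],
    [-0.002,0.01,0],
  ],
  angular=[
    [0,0,-1],
    [0,0,-3],
    [0,0,-3.5],
    [0,0,-3.5],
    [0,0,-3.5],
    [0,0,-3],
    [0,0,-2],
    [0,0,-1],
  ],
  hand=[0.01,0.01,0.01,0.01,0.01,0.01,0.01,0.01],
)

```text
time: 5.95
tool_pos: [0.5094, 0.0487, 0.2338]
tcp_rot: [-0.326, 3.121, 0.005]
wrist_force: [0.2, -0.5, -2.8]
width: 0.176
```

```bash
python3 - <<'E'
from h import *
px=np.array([-.191,.982,0])
plan((.514,.045,.176),pose((0,0,-1),px))
for n in("side","top"):cv2.imwrite(f"pics/{n}5.png",bot.read_camera(n)[:,:,::-1])
a=cv2.imread("pics/side5.png");b=cv2.imread("pics/top5.png")
cv2.imwrite("pics/z8.png",np.hstack([cv2.resize(a[130:370,200:400],(400,480)),cv2.resize(b[150:300,260:385],(400,480))]))
E
```

```text
t 5.95 tcp [0.5094 0.0487 0.2338] F [ 0.2 -0.5 -2.8] w 0.176
 slide tool [-0.0035 -0.0047  0.0578] | 0.058  turn tool deg [0.17 0.21 0.94]  world turn [-0.2  0.2 -0.9]
 axes x,y,z cols
 [[-0.978 -0.207  0.003]
 [-0.207  0.978  0.004]
 [-0.004  0.003 -1.   ]]  q [ 0.044 -0.046  1.956  0.004  1.228 -1.736]
```

View pics/z8.png

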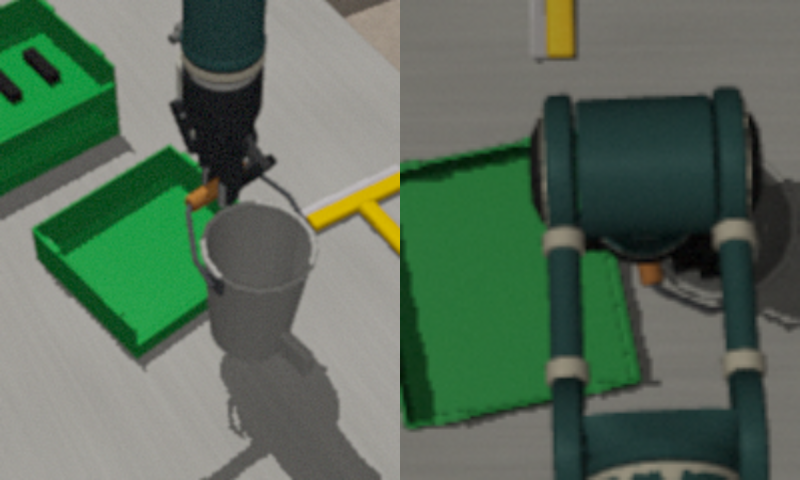

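Call:
arm_command(
  slide=[
    [-0.001,-0.002,0.008],
    [-0.001,-0.001,0.012],
    [-0.001,-0.001,0.014],
    [0,0,0.012],
    [0,0,0.006],
    [0,0,0.002],
    [0,0,0],
    [0,0,0],
  ],
  angular=[
    [0,0,0],
    [0,0,0],
    [0,0,0],
    [0,0,0],
    [0,0,0],
    [0,0,0],
    [0,0,0],
    [0,0,0],
  ],
  hand=[0.01,0.01,0.01,0.01,0.01,0.01,0.01,0.01],
)

```text
time: 6.85
tool_pos: [0.5143, 0.0405, 0.1762]
tcp_rot: [-0.312, 3.123, 0.006]
wrist_force: [-0.1, 0.2, -0.6]
width: 0.177
```

```bash
python3 - <<'E'
from h import *
px=np.array([-.191,.982,0])
plan((.514,.045,.1755),pose((0,0,-1),px))
E
```

```text
t 6.85 tcp [0.5143 0.0405 0.1762] F [-0.1  0.2 -0.6] w 0.177
 slide tool [-0.0006  0.0045  0.0007] | 0.005  turn tool deg [0.2  0.22 0.39]  world turn [-0.2  0.2 -0.4]
 axes x,y,z cols
 [[-0.98  -0.198  0.003]
 [-0.198  0.98   0.004]
 [-0.004  0.004 -1.   ]]  q [ 0.027  0.01   2.012  0.005  1.117 -1.744]
```

Call:
arm_command(
  slide=[
    [0,0,0.001],
    [0,0,0],
    [0,0,0],
    [0,0,0],
    [0,0,0],
    [0,0,-0.01],
    [0,0,-0.02],
    [0,0,-0.04],
  ],
  angular=[
    [0,0,0],
    [0,0,0],
    [0,0,0],
    [0,0,0],
    [0,0,0],
    [0,0,0],
    [0,0,0],
    [0,0,0],
  ],
  hand=[0.01,0.02,0.03,0.05,0.07,0.0854,0.0854,0.0854],
)

```text
time: 7.65
tool_pos: [0.5105, 0.0392, 0.2417]
tcp_rot: [0.311, -3.119, -0.006]
wrist_force: [0.5, 0.2, 0.3]
width: 0.998
```

Call:
arm_command(
  slide=[
    [0,0,-0.04],
    [0,0,-0.04],
    [0,-0.02,-0.02],
    [0,-0.04,0],
    [0,-0.04,0],
    [0,-0.04,0],
    [0,-0.04,0],
    [0,-0.04,0],
  ],
  angular=[
    [0,0,0],
    [0,0,0],
    [0,0,0],
    [0,0,0],
    [4,0,0],
    [6,0,0],
    [6,0,0],
    [6,0,0],
  ],
  hand=[0.0854,0.0854,0.0854,0.0854,0.0854,0.0854,0.0854,0.0854],
)

```text
time: 8.45
tool_pos: [0.5587, -0.1809, 0.3836]
tcp_rot: [-0.3, 3.015, -0.605]
wrist_force: [0.2, -0.3, -0.6]
width: 0.999
```

```bash
python3 - <<'E'
from h import *
px=np.array([-.191,.982,0])
plan((.514,.045,.1755),pose((0,0,-1),px))
for n in("side","top"):cv2.imwrite(f"pics/{n}6.png",bot.read_camera(n)[:,:,::-1])
E
```

```text
t 8.45 tcp [ 0.5587 -0.1809  0.3836] F [ 0.2 -0.3 -0.6] w 0.999
 slide tool [0.0013 0.2929 0.1028] | 0.31  turn tool deg [-22.77   0.8    0.36]  world turn [22.2  5.1 -0.4]
 axes x,y,z cols
 [[-0.98  -0.179  0.088]
 [-0.2    0.904 -0.377]
 [-0.012 -0.387 -0.922]]  q [-0.146 -0.062  1.747 -0.381  1.321 -1.846]
```

View pics/side6.png

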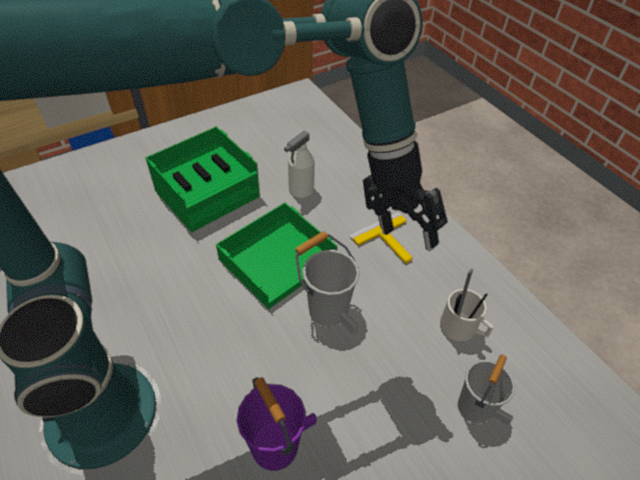

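View pics/top6.png

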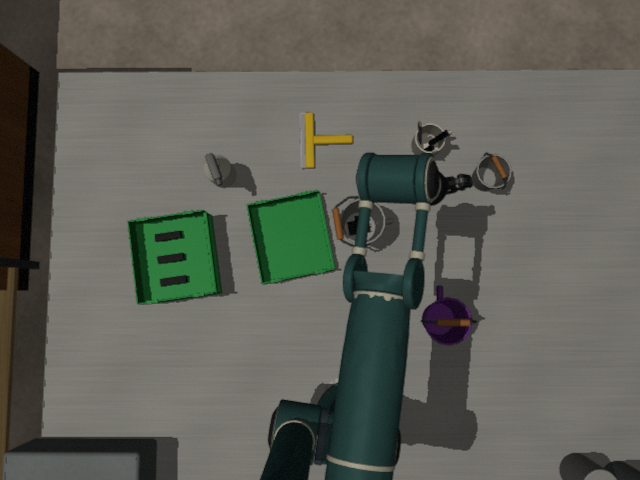

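```bash
cat > kin.py <<'E'
from h import *
from scipy.optimize import least_squares
Rz=lambda a:Ro.from_euler("z",a);Ry=lambda a:Ro.from_euler("y",a)
def fkR(q,s6=1,c6=0):
    return Rz(q[0])*Ry(q[1]+q[2])*Rz(q[3])*Ry(q[4])*Rz(s6*q[5]+c6)
def fkp(q,k):
    a,h,L1,e,L2,L3=k
    v=np.array([a,0,h])+Ry(q[1]).apply([0,0,L1])+Ry(q[1]+q[2]).apply([e,0,L2])
    return Rz(q[0]).apply(v)+L3*fkR(q).apply([0,0,1])
def fit():
    L=[json.loads(l) for l in open("log.jsonl")]
    f=lambda k:np.concatenate([fkp(l["q"],k)-l["tool_pos"] for l in L])
    r=least_squares(f,[0,.3,.4,0,.4,.2]);return r.x,f(r.x),L
E
python3 - <<'E'
from kin import *
k,res,L=fit();print(k,np.abs(res).max(),len(L))
for l in L[-3:]:
    R=Ro.from_rotvec(l["tcp_rot"]);
    for s in(1,-1):
        print(s,(fkR(l["q"],s).inv()*R).as_rotvec(degrees=True).round(2))
E
```

```text
[-0.006   0.2071  0.5088  0.0109  0.5767  0.2792] 0.025166202205558416 11
1 [-0.  0. 90.]
-1 [   0.      0.   -108.95]
1 [-0. -0. 90.]
-1 [  -0.      0.   -109.88]
1 [-0.  0. 90.]
-1 [   0.      0.   -121.51]
```

```bash
python3 - <<'E'
import re
s=open("kin.py").read()
s=s[:s.index("def fkp")]+'''def fkp(q,k):
    a,h,b,L1,e,L2,d,L3,y=k
    v=np.array([a,0,h])+Ry(q[1]).apply([b,0,L1])+Ry(q[1]+q[2]).apply([e,0,L2])
    w=(Rz(q[0])*Ry(q[1]+q[2])*Rz(q[3])*Ry(q[4])).apply([d,0,L3])
    return Rz(q[0]).apply(v)+w+Rz(q[0]).apply([0,y,0])
def fit():
    L=[json.loads(l) for l in open("log.jsonl")]
    f=lambda k:np.concatenate([fkp(l["q"],k)-l["tool_pos"] for l in L])
    r=least_squares(lambda k:np.r_[f(k),1e-4*k],[0,.3,0,.4,0,.4,0,.2,0]);return r.x,f(r.x),L
'''
s=s.replace("c6=0","c6=np.pi/2")
open("kin.py","w").write(s)
E
python3 - <<'E'
from kin import *
k,res,L=fit();print(k,np.abs(res).max());print(res.reshape(-1,3)*1000)
E
```

```text
[0.     0.2518 0.     0.512  0.0014 0.5662 0.     0.3397 0.0249] 1.2342818267452316e-08
[[-0. -0. -0.]
 [-0. -0. -0.]
 [-0. -0. -0.]
 [ 0. -0. -0.]
 [ 0. -0.  0.]
 [ 0. -0.  0.]
 [ 0. -0.  0.]
 [ 0. -0.  0.]
 [ 0. -0.  0.]
 [ 0. -0.  0.]
 [-0.  0. -0.]]
```

```bash
cat >> kin.py <<'E'
K=np.array([0,.2518,0,.512,.0014,.5662,0,.3397,.0249])
LO=np.array([-2.63,-.94,.31,-1.31,0,-2.55]);HI=np.array([2.63,2.18,2.57,4.45,2.66,2.55])
def ik(p,R):
    """joints, and margin to limits (negative = out)"""
    tz=R.apply([0,0,1]);W=np.array(p)-K[7]*tz
    rho=np.hypot(W[0],W[1])
    q1=np.arctan2(W[1],W[0])-np.arcsin(K[8]/rho)
    r=np.sqrt(rho**2-K[8]**2);z=W[2]-K[1]
    L1=K[3];L2=np.hypot(K[4],K[5]);al=np.arctan2(K[4],K[5])
    D=np.hypot(r,z);c=(D*D-L1*L1-L2*L2)/(2*L1*L2)
    if abs(c)>1:return None,-9
    th=np.arccos(c);q2=np.arctan2(r,z)-np.arctan2(L2*np.sin(th),L1+L2*np.cos(th));q3=th-al
    M=(Ry(-(q2+q3))*Rz(-q1)*R).as_matrix()
    q5=np.arccos(np.clip(M[2,2],-1,1));q4=np.arctan2(M[1,2],M[0,2])
    if q4<LO[3]:q4+=2*np.pi
    N=(Ry(-q5)*Rz(-q4)*Ry(-(q2+q3))*Rz(-q1)*R).as_matrix()
    q6=np.arctan2(N[1,0],N[0,0])-np.pi/2;q6=(q6+np.pi)%(2*np.pi)-np.pi
    q=np.array([q1,q2,q3,q4,q5,q6]);return q,np.minimum(q-LO,HI-q).min()
E
python3 - <<'E'
from kin import *
L=[json.loads(l) for l in open("log.jsonl")]
l=L[-1];print(ik(l["tool_pos"],Ro.from_rotvec(l["tcp_rot"]))[0]-l["q"])
px=np.array([-.195,.981,0]);C=np.array([.527,-.0217,0]);py=np.array([-px[1],px[0],0]);Z=np.array([0,0,1.])
def tipR(tz,y): return pose(tz,y)
for lean in(30,40,50):
  a=np.radians(lean);tz=np.sin(a)*px-np.cos(a)*Z;foot=C-.071*px+[0,0,.03]
  for s in(1,-1):print(lean,s,*ik(foot+.011*tz,pose(tz,s*py)))
# pour
yt=px;lip=np.array([.509,.073,0]);tc=np.array([.489,.170,0])
out=[]
for lean in(30,40,50):
 for th in (120,145):
  for yaw in range(0,360,15):
   p=np.array([np.cos(np.radians(yaw)),np.sin(np.radians(yaw)),0]);
   a=np.radians(lean-th);tz=np.sin(a)*p-np.cos(a)*Z;y=np.array([-p[1],p[0],0])
   T=np.radians(th);pxr=np.cos(T)*p-np.sin(T)*Z;zr=np.sin(T)*p+np.cos(T)*Z
   top=.071*pxr+.12*zr
   foot=np.r_[tc[:2]-top[:2],.30]
   m=[ik(foot+.011*tz,pose(tz,s*y))[1] for s in(1,-1)]
   if max(m)>0:print("lean",lean,"tip",th,"yaw",yaw,"margins",np.round(m,2),"foot",foot.round(3),"topz",(foot+top)[2].round(3))
E
```

```text
[ 0.  0. -0.  0.  0.  0.]
30 1 [-0.455   0.4505  1.8975  0.4469  1.1689  2.2346] 0.31544404465644327
30 -1 [-0.455   0.4505  1.8975  0.4469  1.1689 -0.907 ] 0.6725425275559778
40 1 [-0.5121  0.5387  1.8381  0.5306  1.3045  2.1472] 0.4027639304856869
40 -1 [-0.5121  0.5387  1.8381  0.5306  1.3045 -0.9944] 0.7319193424171686
50 1 [-0.5573  0.634   1.7781  0.5986  1.4407  2.0831] 0.4668924287102003
50 -1 [-0.5573  0.634   1.7781  0.5986  1.4407 -1.0585] 0.7918997991237413
lean 30 tip 120 yaw 0 margins [0.2 0.2] foot [0.421 0.17  0.3  ] topz 0.179
lean 30 tip 120 yaw 15 margins [0.17 0.17] foot [0.423 0.152 0.3  ] topz 0.179
lean 30 tip 120 yaw 30 margins [0.19 0.19] foot [0.43  0.136 0.3  ] topz 0.179
lean 30 tip 120 yaw 45 margins [0.26 0.26] foot [0.441 0.122 0.3  ] topz 0.179
lean 30 tip 120 yaw 60 margins [0.36 0.36] foot [0.455 0.111 0.3  ] topz 0.179
lean 30 tip 120 yaw 75 margins [0.36 0.42] foot [0.471 0.104 0.3  ] topz 0.179
lean 30 tip 120 yaw 90 margins [0.26 0.26] foot [0.489 0.102 0.3  ] topz 0.179
lean 30 tip 120 yaw 105 margins [0.11 0.11] foot [0.507 0.104 0.3  ] topz 0.
[... 6864 characters left out ...]
 165 margins [0.01 0.01] foot [0.499 0.167 0.3  ] topz 0.161
lean 50 tip 145 yaw 240 margins [0.08 0.08] foot [0.494 0.179 0.3  ] topz 0.161
lean 50 tip 145 yaw 255 margins [0.24 0.24] foot [0.492 0.18  0.3  ] topz 0.161
lean 50 tip 145 yaw 270 margins [0.41 0.37] foot [0.489 0.181 0.3  ] topz 0.161
lean 50 tip 145 yaw 285 margins [0.58 0.35] foot [0.486 0.18  0.3  ] topz 0.161
lean 50 tip 145 yaw 300 margins [0.55 0.34] foot [0.484 0.179 0.3  ] topz 0.161
lean 50 tip 145 yaw 315 margins [0.42 0.36] foot [0.481 0.178 0.3  ] topz 0.161
lean 50 tip 145 yaw 330 margins [0.29 0.29] foot [0.48  0.175 0.3  ] topz 0.161
lean 50 tip 145 yaw 345 margins [0.17 0.17] foot [0.479 0.173 0.3  ] topz 0.161
```

```bash
python3 - <<'E'
from h import *
a=cv2.imread("pics/side6.png");b=cv2.imread("pics/top6.png")
cv2.imwrite("pics/z9.png",np.hstack([cv2.resize(a[220:350,280:380],(400,520),interpolation=2),cv2.resize(b[180:270,325:395],(400,520),interpolation=2)]))
C=[]
for n,im in(("side",a),("top",b)):
    m=cv2.inRange(cv2.cvtColor(im,40),(8,100,60),(20,255,255))
    k,l,s,ce=cv2.connectedComponentsWithStats(m)
    for i in range(1,k):
        if s[i,4]>60 and 280<ce[i][0]<350 and 180<ce[i][1]<300:print(n,s[i],ce[i]);C.append(ce[i]);R=cv2.minAreaRect(cv2.findContours((l==i).astype(np.uint8),0,2)[0][0]);print(R)
g,e=tri(*C);print(g,e)
r=cv2.boxPoints(R);r=sorted(r.tolist(),key=lambda p:p[1]);A=plane("top",np.mean(r[:2],0),g[2]);B=plane("top",np.mean(r[2:],0),g[2])
d=A-B;print("px dir deg",np.degrees(np.arctan2(d[1],d[0]))+90,np.linalg.norm(d))
E
```

```text
side [296 232  32  22 253] [312.1186 241.9407]
((311.3970642089844, 242.16177368164062), (8.231931686401367, 34.471214294433594), 59.03623962402344)
top [332 208  11  31 203] [337.3892 223.0443]
((337.4935607910156, 223.08804321289062), (30.927085876464844, 6.68230676651001), 80.13418579101562)
[0.5117 0.0425 0.1857] [1.4, 1.4]
px dir deg 99.65712132750727 0.07760514380496629
```

View pics/z9.png

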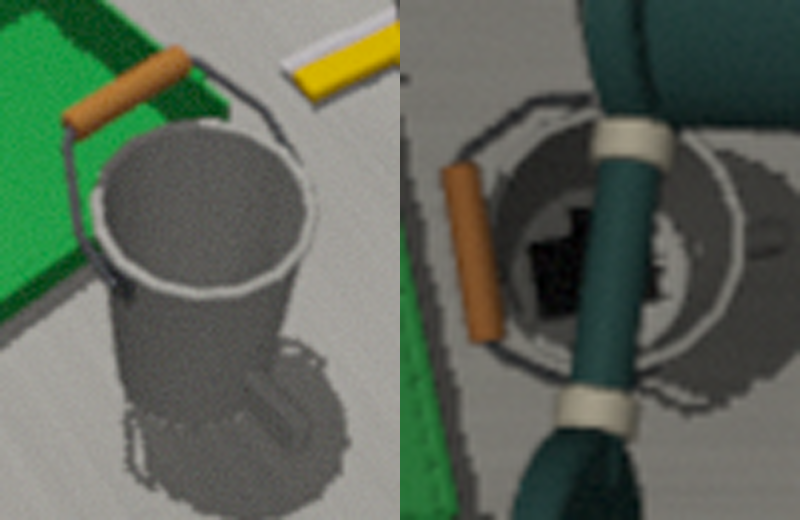

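```bash
python3 - <<'E'
from h import *
print(plane("top",(388.5,220.8),.048),plane("side",(280+275/4,220+400/4),.04))
for r in(.06,.091):
  for z in(.012,.048):
    p=np.array([.525,-.021,0])-r*np.array([-.182,.983,0])+[0,0,z];print(r,z,proj("top",p),proj("side",p))
E
```

```text
[ 0.5317 -0.0966  0.048 ] [ 0.5338 -0.0867  0.04  ]
0.06 0.012 [381.3544 220.7721] [347.0213 324.0791]
0.06 0.048 [382.3681 219.2516] [348.1543 315.3823]
0.091 0.012 [392.3288 218.7298] [356.6268 333.2156]
0.091 0.048 [393.5752 217.1661] [358.0083 324.626 ]
```

```bash
python3 - <<'E'
from h import *
a=cv2.imread("pics/side6.png");b=cv2.imread("pics/top6.png")
def g(im,f):
    im=np.clip((im.astype(float)-20)*2.5,0,255).astype(np.uint8);return cv2.resize(im,(400,400),interpolation=cv2.INTER_NEAREST)
cv2.imwrite("pics/z10.png",np.hstack([g(a[300:340,330:370],10),g(b[200:240,370:410],10)]))
E
```

```text
(no output)
```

View pics/z10.png

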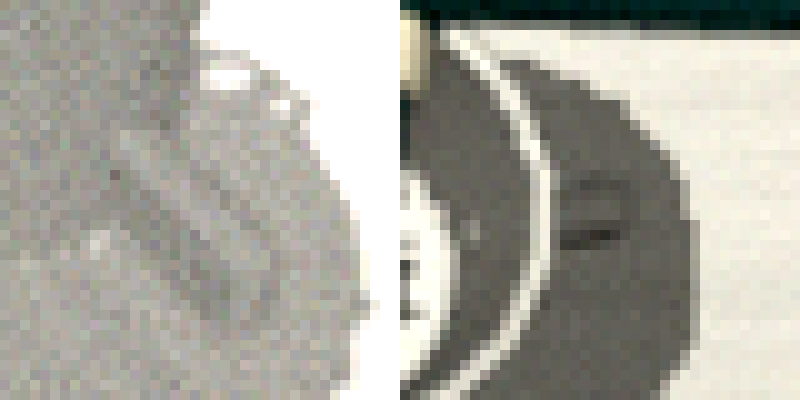

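```bash
python3 - <<'E'
from h import *
tip_t=plane("top",(392.3,220.6),.048);print("tip top",tip_t,"side",plane("side",(355.5,326),.048),tri((355.5,326),(392.3,220.6)))
b=cv2.imread("pics/top6.png");a=cv2.imread("pics/side6.png")
# rim: bright pixels near predicted rim annulus
for n,im in(("top",b),("side",a)):
    g=cv2.cvtColor(im,cv2.COLOR_BGR2GRAY).astype(int);hs=cv2.cvtColor(im,40)
    best=None
    pr=np.array([proj(n,[.525+.058*np.cos(t),-.021+.058*np.sin(t),.15]) for t in np.linspace(0,2*np.pi,180)])
    c0=proj(n,[.525,-.021,.15]);pts=[]
    for p in pr:
        d=p-c0;L=np.linalg.norm(d);d/=L
        v=[];
        ss=np.arange(-5,5.1,.25)
        for s in ss:
            q=c0+d*(L+s);v.append(cv2.getRectSubPix(g.astype(np.float32),(1,1),tuple(map(float,q)))[0,0])
        v=np.array(v);i=v.argmax()
        if 2<i<len(v)-3 and v[i]-min(v[0],v[-1])>25: pts.append(c0+d*(L+ss[i]))
    P=np.array([plane(n,p,.148)[:2] for p in pts])
    # robust circle fit radius .058
    from scipy.optimize import least_squares
    r=least_squares(lambda c:np.hypot(P[:,0]-c[0],P[:,1]-c[1])-c[2],[.525,-.021,.058],loss="soft_l1",f_scale=.001)
    print(n,len(P),r.x,np.abs(r.fun).mean())
E
```

```text
tip top [ 0.5322 -0.1069  0.048 ] side [ 0.5349 -0.1106  0.048 ] (array([ 0.5344, -0.1082,  0.0445]), [2.1, 2.1])
top 118 [ 0.5216 -0.0154  0.0602] 0.0017885559573560554
side 156 [ 0.5249 -0.0186  0.0582] 0.003254798288301738
```

```bash
python3 - <<'E'
from kin import *
print("bottle base",plane("side",(300,190),.0),"head",tri((298,141),(211,163)),"top body z.15",plane("top",(224,172),.15))
tc=np.array([.489,.170]);Z=np.array([0,0,1.]);lean=48
def pp(yaw,th,foot):
   p=np.array([np.cos(np.radians(yaw)),np.sin(np.radians(yaw)),0])
   a=np.radians(lean-th);tz=np.sin(a)*p-np.cos(a)*Z;y=np.array([p[1],-p[0],0])
   return np.array(foot)+.011*tz,pose(tz,y)
def show(yaw,th,foot):
   P,R=pp(yaw,th,foot);q,m=ik(P,R);W=P-K[7]*R.apply([0,0,1]);print(yaw,th,np.round(foot,3),"q",q.round(2),"m",round(m,2),"W",W.round(2))
show(98.5,0,(.5335,-.088,.03));show(98.5,0,(.5335,-.088,.30))
for yaw in(98.5,90,80):
  print()
  p=np.array([np.cos(np.radians(yaw)),np.sin(np.radians(yaw))])
  for th,off in((0,-.12),(45,-.12),(90,-.10),(100,-.09),(120,-.05),(135,-.0),(145,.02),(155,.03)):
    show(yaw,th,np.r_[tc+off*p,.33])
E
```

```text
bottle base [0.6658 0.3613 0.    ] head (array([0.6649, 0.366 , 0.1706]), [2.1, 2.1]) top body z.15 [0.6476 0.3352 0.15  ]
98.5 0 [ 0.534 -0.088  0.03 ] q [-0.56  0.59  1.83  0.61  1.39 -1.04] m 0.74 W [ 0.57 -0.33  0.25]
98.5 0 [ 0.534 -0.088  0.3  ] q [-0.56  0.27  1.7   0.61  1.75 -0.78] m 0.87 W [ 0.57 -0.33  0.52]

98.5 0 [0.507 0.051 0.33 ] q [-0.38  0.1   1.85  0.7   1.67 -0.63] m 0.72 W [ 0.54 -0.19  0.55]
98.5 45 [0.507 0.051 0.33 ] q [ 0.02 -0.09  1.84  0.05  1.4  -0.14] m 0.73 W [0.51 0.03 0.66]
98.5 90 [0.504 0.071 0.33 ] q [ 0.5   0.04  1.87 -0.68  1.54  0.49] m 0.63 W [0.47 0.29 0.57]
98.5 100 [0.502 0.081 0.33 ] q [ 0.58  0.11  1.88 -0.8   1.63  0.59] m 0.51 W [0.46 0.34 0.53]
98.5 120 [0.496 0.121 0.33 ] q [ 0.72  0.29  1.85 -0.98  1.84  0.75] m 0.33 W [0.45 0.43 0.43]
98.5 135 [0.489 0.17  0.33 ] q [ 0.81  0.46  1.8  -1.07  2.02  0.83] m 0.24 W [0.44 0.49 0.35]
98.5 145 [0.486 0.19  0.33 ] q [ 0.83  0.56  1.79 -1.15  2.13  0.85] m 0.16 W [0.44 0.51 0.29]
98.5 155 [0.485 0.2   0.33 ] q [ 0.82  0.64  1.8  -1.23  2.23  0.87] m 0.08 W [0.44 0.51 0.23]

90 0 [0.489 0.05  
[... 765 characters left out ...]
  2.07  0.79  1.53 -0.47] m 0.5 W [ 0.43 -0.19  0.55]
80 45 [0.468 0.052 0.33 ] q [ 0.02 -0.18  1.92  0.05  1.39  0.19] m 0.65 W [0.47 0.03 0.66]
80 90 [0.472 0.072 0.33 ] q [ 0.47  0.1   1.81 -0.57  1.71  0.71] m 0.74 W [0.51 0.29 0.57]
80 100 [0.473 0.081 0.33 ] q [ 0.54  0.19  1.78 -0.66  1.81  0.77] m 0.65 W [0.52 0.34 0.53]
80 120 [0.48  0.121 0.33 ] q [ 0.64  0.4   1.71 -0.81  2.02  0.86] m 0.5 W [0.53 0.43 0.43]
80 135 [0.489 0.17  0.33 ] q [ 0.7   0.57  1.62 -0.91  2.2   0.87] m 0.4 W [0.55 0.49 0.35]
80 145 [0.492 0.19  0.33 ] q [ 0.72  0.67  1.6  -1.    2.31  0.86] m 0.31 W [0.55 0.51 0.29]
80 155 [0.494 0.2   0.33 ] q [ 0.71  0.74  1.61 -1.1   2.4   0.84] m 0.21 W [0.55 0.51 0.23]
```

```bash
python3 - <<'E'
from kin import *
print("small rim",plane("top",(494,172),.11),plane("side",(488,383),.11),"mug",plane("top",(430,138),.08),"bail grip",tri((497.1,369.4),(498.8,166.4)))
print("purple",plane("top",(446,318),.12))
px=np.array([np.cos(np.radians(98.5)),np.sin(np.radians(98.5)),0]);l=np.radians(48);tz=np.sin(l)*px-np.cos(l)*np.array([0,0,1])
R=pose(tz,(px[1],-px[0],0));print(tz)
G=np.array([.5335,-.088,.03])+.011*tz
plan(G-.15*tz,R);print(ik(G-.15*tz,R))
plan(np.array([.549,-.19,.32]),R);print(ik(np.array([.549,-.19,.32]),R))
E
```

```text
small rim [ 0.6532 -0.3697  0.11  ] [ 0.6569 -0.368   0.11  ] mug [ 0.7527 -0.2082  0.08  ] bail grip (array([ 0.6573, -0.3683,  0.1651]), [0.6, 0.6])
purple [ 0.2732 -0.234   0.12  ]
[-0.1098  0.735  -0.6691]
t 8.55 tcp [ 0.5589 -0.1809  0.3842] F [ 0.3  0.5 -0.7] w 0.998
 slide tool [0.0152 0.0944 0.2435] | 0.262  turn tool deg [-55.22  55.38  80.51]  world turn [ 51.4  30.8 -94.9]
 axes x,y,z cols
 [[-0.98  -0.179  0.089]
 [-0.199  0.905 -0.376]
 [-0.013 -0.386 -0.922]]  q [-0.147 -0.062  1.746 -0.38   1.322 -1.846]
(array([-0.6778,  0.5665,  1.6317,  0.5285,  1.6204, -0.9892]), np.float64(0.9383427554009038))
t 8.55 tcp [ 0.5589 -0.1809  0.3842] F [ 0.3  0.5 -0.7] w 0.998
 slide tool [0.0123 0.0183 0.0617] | 0.066  turn tool deg [-55.22  55.38  80.51]  world turn [ 51.4  30.8 -94.9]
 axes x,y,z cols
 [[-0.98  -0.179  0.089]
 [-0.199  0.905 -0.376]
 [-0.013 -0.386 -0.922]]  q [-0.147 -0.062  1.746 -0.38   1.322 -1.846]
(array([-0.6774,  0.3906,  1.4975,  0.5586,  1.8863, -0.8263]), np.float64(0.773705688528916))
```

Call:
arm_command(
  slide=[
    [0,0,0],
    [0,0,0],
    [0,0,0],
    [0,0,0],
    [0,0,0],
    [0,0,0],
    [0,0,0],
    [0,0,0],
  ],
  angular=[
    [-4.2,4.2,6.1],
    [-4.2,4.2,6.1],
    [-4.2,4.2,6.1],
    [-4.2,4.2,6.1],
    [-4.2,4.2,6.1],
    [-4.2,4.2,6.1],
    [-4.2,4.2,6.1],
    [-4.2,4.2,6.1],
  ],
  hand=[0.0854,0.0854,0.0854,0.0854,0.0854,0.0854,0.0854,0.0854],
)

```text
time: 9.35
tool_pos: [0.5588, -0.1699, 0.3898]
tcp_rot: [-1.0, -2.533, -0.286]
wrist_force: [0.7, 0.5, -0.1]
width: 0.999
```

```bash
cat > g.py <<'E'
from kin import *
px=np.array([np.cos(np.radians(98.5)),np.sin(np.radians(98.5)),0]);l=np.radians(48);tz=np.sin(l)*px-np.cos(l)*np.array([0,0,1])
R=pose(tz,(px[1],-px[0],0))
G=np.array([.5335,-.088,.03])+.011*tz
E
python3 - <<'E'
from g import *
plan(G-.15*tz,R)
E
```

```text
t 9.35 tcp [ 0.5588 -0.1699  0.3898] F [ 0.7  0.5 -0.1] w 0.999
 slide tool [-0.1221 -0.0328  0.2361] | 0.268  turn tool deg [-20.99  20.49  31.82]  world turn [ 18.8  12.5 -36.9]
 axes x,y,z cols
 [[-0.664  0.69  -0.29 ]
 [ 0.608  0.723  0.329]
 [ 0.436  0.042 -0.899]]  q [-0.44   0.298  1.352  0.186  1.907 -1.234]
```

Call:
arm_command(
  slide=[
    [0,0,0],
    [0,0,0],
    [0,0,0],
    [0,0,0],
    [0,0,0],
    [-0.037,0,0.033],
    [-0.037,0,0.033],
    [-0.037,0,0.033],
  ],
  angular=[
    [-4.2,4.1,6.2],
    [-4.2,4.1,6.2],
    [-4.2,4.1,6.2],
    [-4.2,4.1,6.2],
    [-4.2,4.1,6.2],
    [0,0,0],
    [0,0,0],
    [0,0,0],
  ],
  hand=[0.0854,0.0854,0.0854,0.0854,0.0854,0.0854,0.0854,0.0854],
)

```text
time: 10.15
tool_pos: [0.5676, -0.1694, 0.2502]
tcp_rot: [-1.563, -1.843, -0.736]
wrist_force: [1.3, -0.9, 0.6]
width: 0.997
```

```bash
python3 - <<'E'
from g import *
plan(G-.10*tz,R)
E
```

```text
t 10.15 tcp [ 0.5676 -0.1694  0.2502] F [ 1.3 -0.9  0.6] w 0.997
 slide tool [-0.1069 -0.0263  0.1206] | 0.163  turn tool deg [ 0.99 -0.48  1.33]  world turn [-0.7  1.6 -0.2]
 axes x,y,z cols
 [[-0.121  0.988 -0.094]
 [ 0.652  0.15   0.743]
 [ 0.748  0.029 -0.663]]  q [-0.647  0.443  1.562  0.579  1.768 -0.885]
```

Call:
arm_command(
  slide=[
    [-0.026,-0.006,0.029],
    [-0.026,-0.007,0.029],
    [-0.026,-0.007,0.029],
    [-0.02,-0.005,0.022],
    [-0.008,-0.002,0.01],
    [0,0,0],
    [0,0,0],
    [0,0,0],
  ],
  angular=[
    [0.3,-0.1,0.4],
    [0.3,-0.2,0.4],
    [0.3,-0.2,0.3],
    [0.1,0,0.2],
    [0,0,0],
    [0,0,0],
    [0,0,0],
    [0,0,0],
  ],
  hand=[0.06,0.05,0.045,0.045,0.045,0.045,0.045,0.045],
)

```text
time: 10.95
tool_pos: [0.5406, -0.1498, 0.0845]
tcp_rot: [-1.57, -1.821, -0.71]
wrist_force: [0.2, 0.0, -0.6]
width: 0.527
```

```bash
python3 - <<'E'
from g import *
plan(G,R)
for n in("side","top"):cv2.imwrite(f"pics/{n}7.png",bot.read_camera(n)[:,:,::-1])
a=cv2.imread("pics/side7.png");b=cv2.imread("pics/top7.png")
cv2.imwrite("pics/z11.png",np.hstack([cv2.resize(a[220:380,290:450],(400,400),interpolation=2),cv2.resize(b[160:280,330:450],(400,400),interpolation=2)]))
E
```

```text
t 10.95 tcp [ 0.5406 -0.1498  0.0845] F [ 0.2  0.  -0.6] w 0.527
 slide tool [0.     0.002  0.0936] | 0.094  turn tool deg [ 0.04 -0.67  0.  ]  world turn [-0.7 -0.1  0. ]
 axes x,y,z cols
 [[-0.098  0.989 -0.11 ]
 [ 0.653  0.147  0.743]
 [ 0.751  0.    -0.66 ]]  q [-0.643  0.574  1.714  0.557  1.539 -1.012]
```

View pics/z11.png

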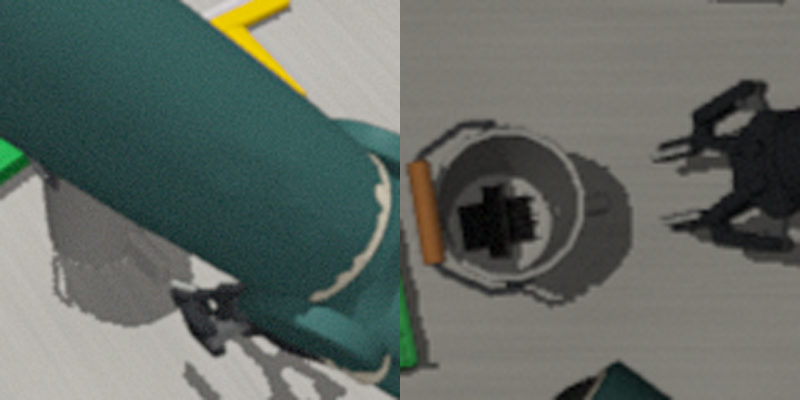

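```bash
python3 - <<'E'
from g import *
b=cv2.imread("pics/top7.png")
im=np.clip((b[200:240,370:420].astype(float)-20)*2.5,0,255).astype(np.uint8)
cv2.imwrite("pics/z12.png",cv2.resize(im,None,fx=14,fy=14,interpolation=cv2.INTER_NEAREST))
g=cv2.cvtColor(b,6).astype(np.float32)
pts=[];c0=proj("top",[.523,-.018,.15])
for t in np.linspace(0,2*np.pi,240):
    p=proj("top",[.523+.058*np.cos(t),-.018+.058*np.sin(t),.15]);d=p-c0;L=np.linalg.norm(d);d/=L;ss=np.arange(-4,4.1,.25)
    v=np.array([cv2.getRectSubPix(g,(1,1),tuple(map(float,c0+d*(L+s))))[0,0] for s in ss]);i=v.argmax()
    if 2<i<len(v)-3 and v[i]-min(v[0],v[-1])>15:pts.append(plane("top",c0+d*(L+ss[i]),.149)[:2])
P=np.array(pts);r=least_squares(lambda c:np.hypot(P[:,0]-c[0],P[:,1]-c[1])-c[2],[.525,-.021,.058],loss="soft_l1",f_scale=.001);print(len(P),r.x,np.abs(r.fun).mean())
print("G",G,[ (z,proj("top",[.5335,-.088,z])) for z in(.03,.048)], plane("top",(389.1,221.5),.048))
E
```

```text
191 [ 0.5227 -0.0159  0.0603] 0.001867365619469008
G [ 0.5323 -0.0799  0.0226] [(0.03, array([384.7899, 220.8896])), (0.048, array([385.3333, 220.1304]))] [ 0.5297 -0.0982  0.048 ]
```

View pics/z12.png

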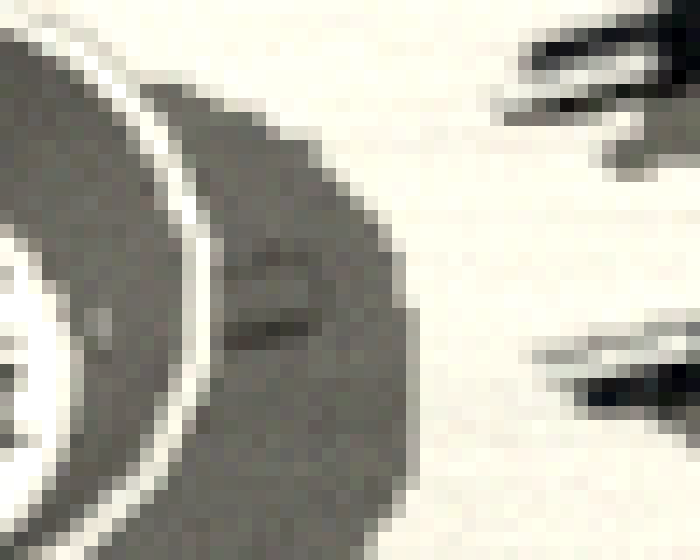

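Call:
arm_command(
  slide=[
    [0,0,0.012],
    [0,-0.001,0.018],
    [0,0,0.018],
    [0,0,0.018],
    [0,0,0.014],
    [0,0,0.008],
    [0,0,0.003],
    [0,0,0],
  ],
  angular=[
    [0,-0.3,0],
    [0,-0.3,0],
    [0,0,0],
    [0,0,0],
    [0,0,0],
    [0,0,0],
    [0,0,0],
    [0,0,0],
  ],
  hand=[0.045,0.045,0.045,0.045,0.045,0.045,0.045,0.045],
)

```text
time: 11.85
tool_pos: [0.5324, -0.0797, 0.0235]
tcp_rot: [-1.58, -1.839, -0.706]
wrist_force: [0.5, -0.5, 0.0]
width: 0.523
```

```bash
python3 - <<'E'
from g import *
plan(G+[-.003,0,0],R)
for n in("side","top"):cv2.imwrite(f"pics/{n}8.png",bot.read_camera(n)[:,:,::-1])
a=cv2.imread("pics/side8.png");b=cv2.imread("pics/top8.png")
cv2.imwrite("pics/z13.png",np.hstack([cv2.resize(a[220:380,290:450],(400,400),interpolation=2),cv2.resize(b[180:260,350:430],(400,400),interpolation=2)]))
E
```

```text
t 11.85 tcp [ 0.5324 -0.0797  0.0235] F [ 0.5 -0.5  0. ] w 0.523
 slide tool [-0.0004 -0.0031  0.0008] | 0.003  turn tool deg [0.34 0.38 0.33]  world turn [0.3 0.5 0. ]
 axes x,y,z cols
 [[-0.105  0.989 -0.103]
 [ 0.666  0.147  0.731]
 [ 0.739  0.008 -0.674]]  q [-0.562  0.584  1.836  0.612  1.378 -1.043]
```

View pics/z13.png

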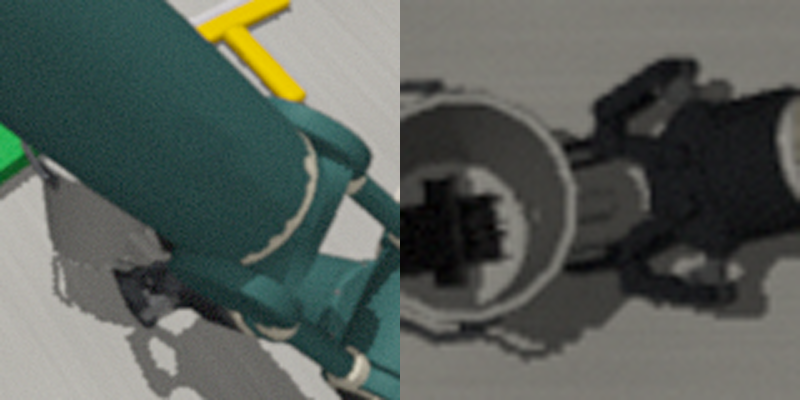

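Call:
arm_command(
  slide=[
    [0,-0.003,0],
    [0,0,0],
    [0,0,0],
    [0,0,0],
    [0,0,0],
    [0,0,0],
    [0,0,0],
    [0,0,0],
  ],
  angular=[
    [0,0,0],
    [0,0,0],
    [0,0,0],
    [0,0,0],
    [0,0,0],
    [0,0,0],
    [0,0,0],
    [0,0,0],
  ],
  hand=[0.04,0.03,0.022,0.016,0.01,0.005,0.005,0.005],
  squeeze=100,
)

```text
time: 12.75
tool_pos: [0.5311, -0.0832, 0.0255]
tcp_rot: [-1.583, -1.842, -0.709]
wrist_force: [0.2, -0.2, 0.0]
width: 0.149
```

```bash
python3 - <<'E'
from g import *
plan(np.array([.5335,-.088,.31])+.011*tz,R)
for n in("top",):cv2.imwrite(f"pics/{n}9.png",bot.read_camera(n)[:,:,::-1])
b=cv2.imread("pics/top9.png")
cv2.imwrite("pics/z14.png",cv2.resize(b[180:260,350:430],(480,480),interpolation=2))
E
```

```text
t 12.75 tcp [ 0.5311 -0.0832  0.0255] F [ 0.2 -0.2  0. ] w 0.149
 slide tool [ 0.2063  0.0049 -0.1851] | 0.277  turn tool deg [0.57 0.54 0.38]  world turn [0.4 0.7 0.2]
 axes x,y,z cols
 [[-0.106  0.989 -0.099]
 [ 0.668  0.145  0.73 ]
 [ 0.737  0.012 -0.676]]  q [-0.569  0.579  1.838  0.61   1.379 -1.046]
```

View pics/z14.png

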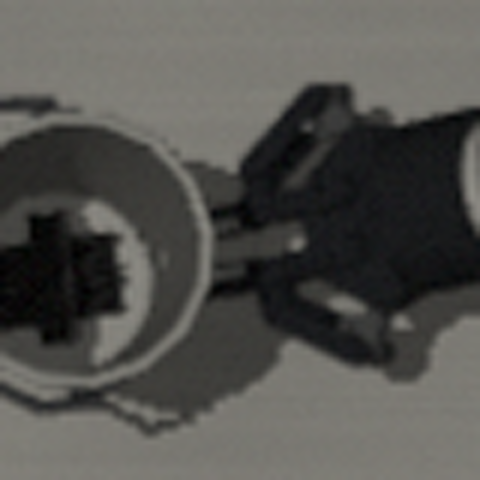

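Call:
arm_command(
  slide=[
    [0.004,0,-0.003],
    [0.006,0,-0.005],
    [0.007,0,-0.007],
    [0.007,0,-0.007],
    [0.007,0,-0.007],
    [0.007,0,-0.007],
    [0.004,0,-0.004],
    [0,0,0],
  ],
  angular=[
    [0,0,0],
    [0,0,0],
    [0,0,0],
    [0,0,0],
    [0,0,0],
    [0,0,0],
    [0,0,0],
    [0,0,0],
  ],
  hand=[0.005,0.005,0.005,0.005,0.005,0.005,0.005,0.005],
)

```text
time: 13.6
tool_pos: [0.531, -0.0853, 0.0881]
tcp_rot: [-1.586, -1.846, -0.707]
wrist_force: [0.3, 0.9, -3.4]
width: 0.147
```

```bash
python3 - <<'E'
from g import *
plan(np.array([.507,.03,.33])+.011*tz,R)
for n in("side","top",):cv2.imwrite(f"pics/{n}10.png",bot.read_camera(n)[:,:,::-1])
a=cv2.imread("pics/side10.png");b=cv2.imread("pics/top10.png")
cv2.imwrite("pics/z15.png",np.hstack([cv2.resize(a[180:380,270:450],(360,400),interpolation=2),cv2.resize(b[180:260,330:430],(440,400),interpolation=2)]))
E
```

```text
t 13.6 tcp [ 0.531  -0.0853  0.0881] F [ 0.3  0.9 -3.4] w 0.147
 slide tool [ 0.2575 -0.0039 -0.0673] | 0.266  turn tool deg [0.61 0.83 0.45]  world turn [0.7 0.9 0.1]
 axes x,y,z cols
 [[-0.108  0.989 -0.098]
 [ 0.671  0.145  0.727]
 [ 0.733  0.013 -0.68 ]]  q [-0.57   0.487  1.83   0.598  1.458 -0.99 ]
```

View pics/z15.png

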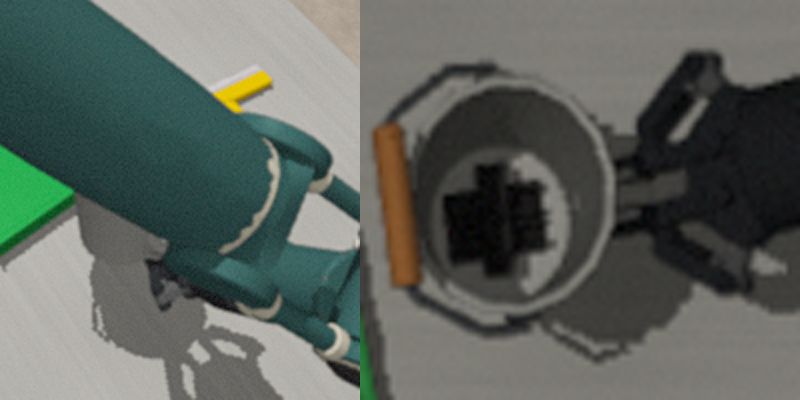

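Call:
arm_command(
  slide=[
    [0.015,0,-0.003],
    [0.03,0,-0.006],
    [0.04,0,-0.008],
    [0.045,0,-0.008],
    [0.045,0,-0.008],
    [0.04,0,-0.008],
    [0.035,0,-0.007],
    [0.015,0,-0.003],
  ],
  angular=[
    [0,0,0],
    [0,0,0],
    [0,0,0],
    [0,0,0],
    [0,0,0],
    [0,0,0],
    [0,0,0],
    [0,0,0],
  ],
  hand=[0.005,0.005,0.005,0.005,0.005,0.005,0.005,0.005],
)

```text
time: 14.5
tool_pos: [0.5017, 0.0643, 0.324]
tcp_rot: [-1.58, -1.83, -0.7]
wrist_force: [0.0, 0.2, -1.6]
width: 0.147
```

```bash
python3 - <<'E'
from g import *
plan(np.array([.507,.051,.33])+.011*tz,R)
th=90;p=px;a=l-np.radians(th);t2=np.sin(a)*p-np.cos(a)*np.array([0,0,1]);R2=pose(t2,(px[1],-px[0],0))
plan(np.array([.504,.071,.33])+.011*t2,R2)
E
```

```text
t 14.5 tcp [0.5017 0.0643 0.324 ] F [ 0.   0.2 -1.6] w 0.147
 slide tool [-0.0049  0.0033 -0.0034] | 0.007  turn tool deg [ 0.03  0.16 -0.09]  world turn [ 0.2 -0.   0.1]
 axes x,y,z cols
 [[-0.098  0.989 -0.109]
 [ 0.664  0.146  0.733]
 [ 0.741 -0.001 -0.671]]  q [-0.374  0.084  1.864  0.702  1.667 -0.626]
t 14.5 tcp [0.5017 0.0643 0.324 ] F [ 0.   0.2 -1.6] w 0.147
 slide tool [-0.0023  0.0033  0.0006] | 0.004  turn tool deg [ -0.05 -89.84  -0.09]  world turn [-88.9 -13.3   0.1]
 axes x,y,z cols
 [[-0.098  0.989 -0.109]
 [ 0.664  0.146  0.733]
 [ 0.741 -0.001 -0.671]]  q [-0.374  0.084  1.864  0.702  1.667 -0.626]
```

Call:
arm_command(
  slide=[
    [0,0,0],
    [0,0,0],
    [0,0,0],
    [0,0,0],
    [0,0,0],
    [0,0,0],
    [0,0,0],
    [0,0,0],
  ],
  angular=[
    [0,-4,0],
    [0,-7,0],
    [0,-8,0],
    [0,-8,0],
    [0,-8,0],
    [0,-8,0],
    [0,-7,0],
    [0,-5,0],
  ],
  hand=[0.005,0.005,0.005,0.005,0.005,0.005,0.005,0.005],
)

```text
time: 15.3
tool_pos: [0.496, 0.0618, 0.3206]
tcp_rot: [1.981, 2.286, -0.17]
wrist_force: [-0.2, -0.2, -3.6]
width: 0.152
```

```bash
python3 - <<'E'
from g import *
th=120;p=px;a=l-np.radians(th);t2=np.sin(a)*p-np.cos(a)*np.array([0,0,1]);R2=pose(t2,(px[1],-px[0],0))
plan(np.array([.496,.121,.33])+.011*t2,R2)
for n in("side","top",):cv2.imwrite(f"pics/{n}11.png",bot.read_camera(n)[:,:,::-1])
a=cv2.imread("pics/side11.png");b=cv2.imread("pics/top11.png")
cv2.imwrite("pics/z16.png",np.hstack([cv2.resize(a[120:360,150:400],(400,384),interpolation=2),cv2.resize(b[130:310,220:400],(384,384),interpolation=2)]))
E
```

```text
t 15.3 tcp [0.496  0.0618 0.3206] F [-0.2 -0.2 -3.6] w 0.152
 slide tool [ 0.0466  0.0084 -0.0136] | 0.049  turn tool deg [ -0.77 -62.93   0.14]  world turn [-62.2  -9.7   0.7]
 axes x,y,z cols
 [[-0.141  0.99   0.011]
 [ 0.977  0.141 -0.158]
 [-0.158 -0.011 -0.987]]  q [ 0.181 -0.101  1.856 -0.16   1.406  0.066]
```

View pics/z16.png

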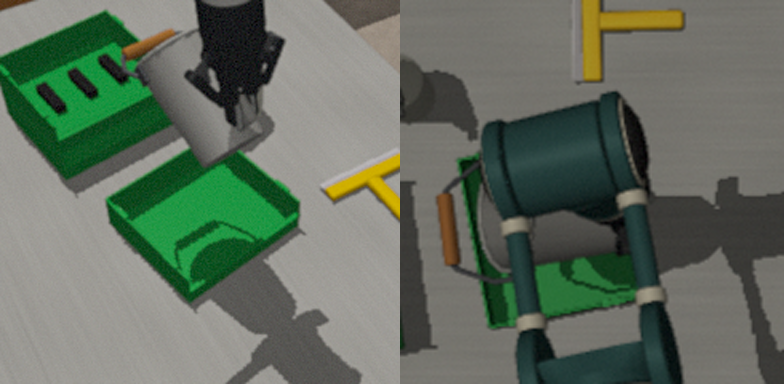

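Call:
arm_command(
  slide=[
    [0,0.002,0],
    [0,0.002,0],
    [0,0.002,0],
    [0,0.001,0],
    [0,0,0],
    [0.007,0,-0.01],
    [0.006,0,-0.01],
    [0.006,0,-0.01],
  ],
  angular=[
    [0,-7,0],
    [0,-8,0],
    [0,-8,0],
    [0,-8,0],
    [0,-6,0],
    [0,-6,0],
    [0,-6,0],
    [0,-6,0],
  ],
  hand=[0.005,0.005,0.005,0.005,0.005,0.005,0.005,0.005],
)

```text
time: 16.2
tool_pos: [0.4932, 0.0927, 0.3178]
tcp_rot: [1.404, 1.622, -0.925]
wrist_force: [-0.3, -0.3, -3.1]
width: 0.147
```

```bash
python3 - <<'E'
from g import *
th=140;p=px;a=l-np.radians(th);t2=np.sin(a)*p-np.cos(a)*np.array([0,0,1]);R2=pose(t2,(px[1],-px[0],0))
plan(np.array([.489,.165,.33])+.011*t2,R2);print(ik(np.array([.489,.165,.33])+.011*t2,R2))
for n in("side","top",):cv2.imwrite(f"pics/{n}12.png",bot.read_camera(n)[:,:,::-1])
a=cv2.imread("pics/side12.png");b=cv2.imread("pics/top12.png")
cv2.imwrite("pics/z17.png",np.hstack([cv2.resize(a[120:360,150:400],(400,384),interpolation=2),cv2.resize(b[130:310,220:400],(384,384),interpolation=2)]))
E
```

```text
t 16.2 tcp [0.4932 0.0927 0.3178] F [-0.3 -0.3 -3.1] w 0.147
 slide tool [ 0.0147  0.0046 -0.0609] | 0.063  turn tool deg [ -1.79 -27.34   1.54]  world turn [-26.8  -5.5   1.8]
 axes x,y,z cols
 [[-0.082  0.992  0.098]
 [ 0.421  0.123 -0.899]
 [-0.903 -0.032 -0.427]]  q [ 0.672  0.236  1.864 -0.895  1.774  0.694]
(array([ 0.8007,  0.4933,  1.8209, -1.1195,  2.0604,  0.8462]), np.float64(0.1905037014116846))
```

View pics/z17.png

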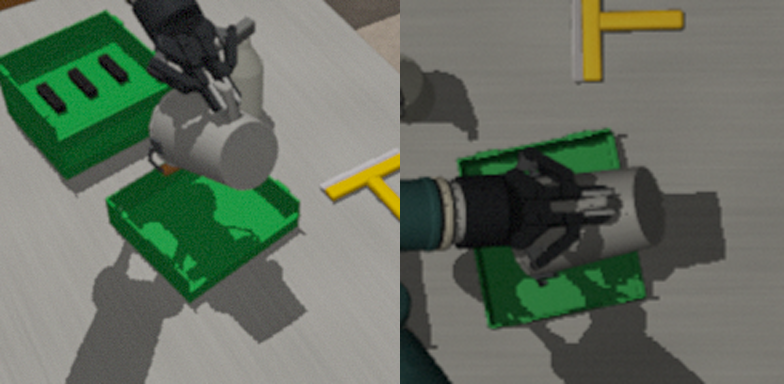

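Call:
arm_command(
  slide=[
    [0.004,0.001,-0.012],
    [0.004,0.001,-0.012],
    [0.003,0.001,-0.012],
    [0.002,0.001,-0.012],
    [0.001,0,-0.01],
    [0,0,0],
    [0,0,0],
    [0,0,0],
  ],
  angular=[
    [-0.3,-5.5,0.3],
    [-0.3,-5.5,0.3],
    [-0.3,-5.5,0.3],
    [-0.3,-5.5,0.3],
    [-0.3,-5.5,0.3],
    [0,0,0],
    [0,0,0],
    [0,0,0],
  ],
  hand=[0.005,0.005,0.005,0.005,0.005,0.005,0.005,0.005],
)

```text
time: 17.1
tool_pos: [0.4903, 0.1449, 0.3143]
tcp_rot: [1.094, 1.258, -1.149]
wrist_force: [0.2, 0.2, -1.9]
width: 0.148
```

```bash
python3 - <<'E'
from g import *
th=148;p=px;a=l-np.radians(th);t2=np.sin(a)*p-np.cos(a)*np.array([0,0,1]);R2=pose(t2,(px[1],-px[0],0))
plan(np.array([.489,.165,.33])+.011*t2,R2);print(ik(np.array([.489,.165,.33])+.011*t2,R2))
for n in("side","top",):cv2.imwrite(f"pics/{n}13.png",bot.read_camera(n)[:,:,::-1])
a=cv2.imread("pics/side13.png");b=cv2.imread("pics/top13.png")
cv2.imwrite("pics/z18.png",np.hstack([cv2.resize(a[120:360,150:400],(400,384),interpolation=2),cv2.resize(b[130:310,220:400],(384,384),interpolation=2)]))
E
```

```text
t 17.1 tcp [0.4903 0.1449 0.3143] F [ 0.2  0.2 -1.9] w 0.148
 slide tool [-0.0179  0.001  -0.0088] | 0.02  turn tool deg [-1.64 -8.61  1.42]  world turn [-8.4 -2.4  1.9]
 axes x,y,z cols
 [[-0.019  0.993  0.118]
 [-0.027  0.117 -0.993]
 [-0.999 -0.022  0.025]]  q [ 0.782  0.512  1.821 -1.093  2.051  0.852]
(array([ 0.7949,  0.554 ,  1.8352, -1.1903,  2.132 ,  0.8707]), np.float64(0.11972756000341067))
```

View pics/z18.png

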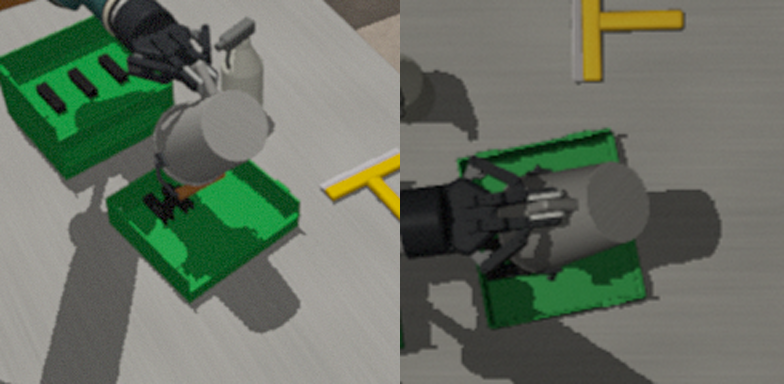

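```bash
python3 - <<'E'
from g import *
print(st(0)["wrist_force"],st(0)["wrist_force"])
a=bot.read_camera("side")[:,:,::-1];cv2.imwrite("pics/side14.png",a)
im=np.clip(a[200:320,210:350].astype(float)*1.8,0,255).astype(np.uint8)
cv2.imwrite("pics/z19.png",cv2.resize(im,None,fx=5,fy=5,interpolation=2))
print(st(0)["wrist_force"])
E
```

```text
[ 0.3945 -0.7275 -1.7188] [ 0.3945 -0.7275 -1.7188]
[ 0.0443  0.1693 -2.0835]
```

View pics/z19.png

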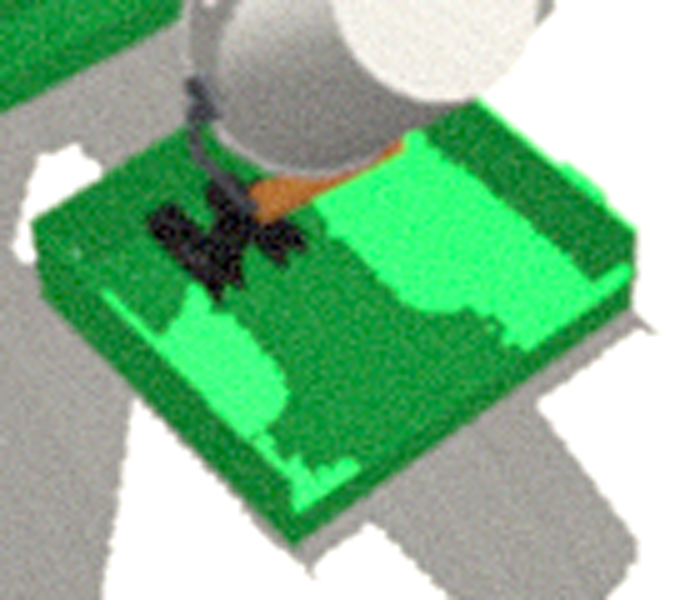

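Call:
arm_command(
  slide=[
    [0,0,0],
    [-0.015,0,0],
    [0.02,0,0],
    [-0.02,0,0],
    [0.02,0,0],
    [-0.015,0,0],
    [0,0,0],
    [0,0,0],
  ],
  angular=[
    [0,-4,0],
    [0,-3,0],
    [0,3,0],
    [0,-3,0],
    [0,3,0],
    [0,-1,0],
    [0,0,0],
    [0,0,0],
  ],
  hand=[0.005,0.005,0.005,0.005,0.005,0.005,0.005,0.005],
)

```text
time: 18.05
tool_pos: [0.4911, 0.1428, 0.3344]
tcp_rot: [1.047, 1.185, -1.174]
wrist_force: [0.1, -0.3, -2.5]
width: 0.151
```

Call:
arm_command(
  slide=[
    [-0.012,0,0.01],
    [-0.012,0,0.01],
    [-0.008,0,0.01],
    [-0.008,0,0.01],
    [-0.005,0,0.01],
    [0,0,0.008],
    [0,0,0],
    [0,0,0],
  ],
  angular=[
    [0,6,0],
    [0,8,0],
    [0,8,0],
    [0,8,0],
    [0,8,0],
    [0,8,0],
    [0,8,0],
    [0,5,0],
  ],
  hand=[0.005,0.005,0.005,0.005,0.005,0.005,0.005,0.005],
)

```text
time: 18.85
tool_pos: [0.497, 0.0834, 0.37]
tcp_rot: [1.739, 1.971, -0.569]
wrist_force: [-0.6, -0.4, -1.6]
width: 0.148
```

```bash
python3 - <<'E'
from g import *
th=0;p=px;a=l-np.radians(th);t2=np.sin(a)*p-np.cos(a)*np.array([0,0,1]);R2=pose(t2,(px[1],-px[0],0))
plan(np.array([.507,.05,.33])+.011*t2,R2)
for n in("side","top",):cv2.imwrite(f"pics/{n}15.png",bot.read_camera(n)[:,:,::-1])
a=cv2.imread("pics/side15.png");b=cv2.imread("pics/top15.png")
cv2.imwrite("pics/z20.png",np.hstack([cv2.resize(a[120:360,150:400],(400,384),interpolation=2),cv2.resize(b[130:310,220:400],(384,384),interpolation=2)]))
E
```

```text
t 18.85 tcp [0.497  0.0834 0.37  ] F [-0.6 -0.4 -1.6] w 0.148
 slide tool [0.0061 0.0062 0.0537] | 0.054  turn tool deg [-0.58 83.45 -1.79]  world turn [82.8 10.6  0.8]
 axes x,y,z cols
 [[-0.105  0.993  0.06 ]
 [ 0.808  0.121 -0.577]
 [-0.58  -0.012 -0.814]]  q [ 0.485 -0.004  1.781 -0.569  1.616  0.408]
```

View pics/z20.png

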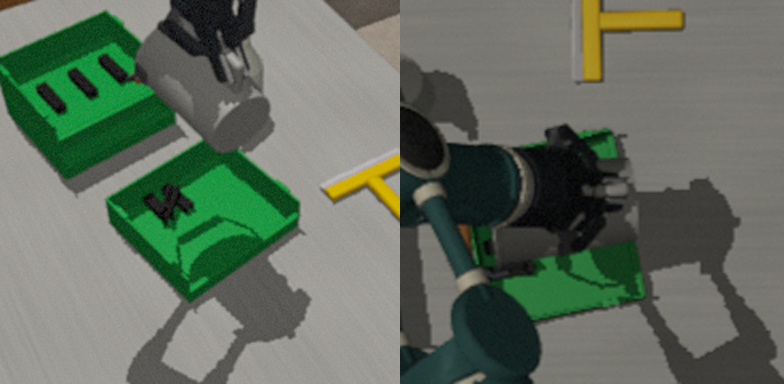

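```bash
python3 - <<'E'
from g import *
a=cv2.imread("pics/side15.png")
im=np.clip(a[215:290,215:315].astype(float)*2,0,255).astype(np.uint8)
cv2.imwrite("pics/z21.png",cv2.resize(im,None,fx=7,fy=7,interpolation=2))
E
```

```text
(no output)
```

View pics/z21.png

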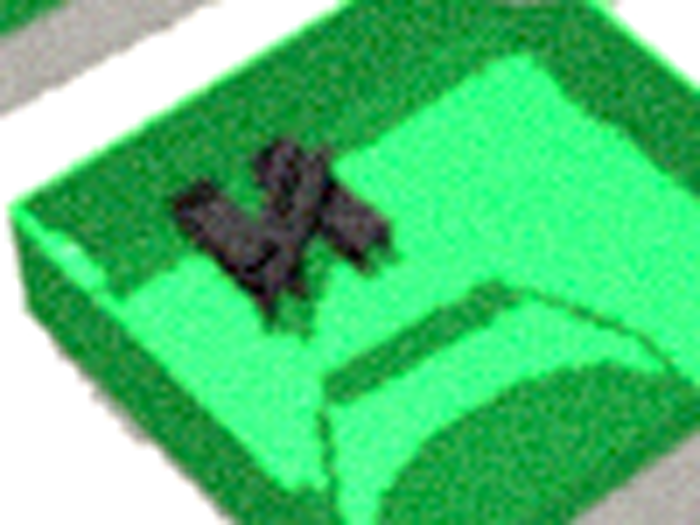

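Call:
arm_command(
  slide=[
    [0,0,0],
    [0,0,0],
    [0,0,0],
    [0,0,0],
    [0,0,0],
    [0,0,0],
    [0,0,0],
    [0,0,0],
  ],
  angular=[
    [0,7,0],
    [0,8.4,0],
    [0,8.4,0],
    [0,8.4,0],
    [0,8.4,0],
    [0,8.4,0],
    [0,8.4,0],
    [0,8.4,0],
  ],
  hand=[0.005,0.005,0.005,0.005,0.005,0.005,0.005,0.005],
)

```text
time: 19.75
tool_pos: [0.489, 0.0849, 0.3629]
tcp_rot: [-1.767, -2.003, -0.454]
wrist_force: [0.0, 1.4, -3.1]
width: 0.149
```

```bash
python3 - <<'E'
from g import *
Rg=Ro.from_rotvec([-1.583,-1.842,-.709])
plan((.531,-.107,.20),Rg)
E
```

```text
t 19.75 tcp [0.489  0.0849 0.3629] F [ 0.   1.4 -3.1] w 0.149
 slide tool [-0.2515  0.0217  0.0373] | 0.255  turn tool deg [-1.78 16.25 -2.24]  world turn [16.5 -0.5  0.4]
 axes x,y,z cols
 [[-0.096  0.99  -0.101]
 [ 0.85   0.135  0.509]
 [ 0.518 -0.037 -0.855]]  q [-0.214 -0.049  1.813  0.497  1.61  -0.378]
```

Call:
arm_command(
  slide=[
    [0,0,0],
    [0,0,0],
    [0,0.002,0],
    [-0.03,0.002,-0.004],
    [-0.045,0.002,-0.006],
    [-0.048,0.002,-0.006],
    [-0.048,0.002,-0.006],
    [-0.03,0.002,-0.004],
  ],
  angular=[
    [-0.6,6,-0.8],
    [-0.6,6,-0.8],
    [-0.6,4.2,-0.6],
    [0,0,0],
    [0,0,0],
    [0,0,0],
    [0,0,0],
    [0,0,0],
  ],
  hand=[0.005,0.005,0.005,0.005,0.005,0.005,0.005,0.005],
)

```text
time: 20.55
tool_pos: [0.5109, -0.0691, 0.2114]
tcp_rot: [-1.563, -1.822, -0.661]
wrist_force: [1.6, 0.2, -1.2]
width: 0.145
```

```bash
python3 - <<'E'
from g import *
Rg=Ro.from_rotvec([-1.583,-1.842,-.709])
plan((.531,-.107,.05),Rg)
for n in("side","top",):cv2.imwrite(f"pics/{n}16.png",bot.read_camera(n)[:,:,::-1])
a=cv2.imread("pics/side16.png");b=cv2.imread("pics/top16.png")
cv2.imwrite("pics/z22.png",np.hstack([cv2.resize(a[180:380,250:450],(400,400),interpolation=2),cv2.resize(b[130:310,230:410],(400,400),interpolation=2)]))
E
```

```text
t 20.55 tcp [ 0.5109 -0.0691  0.2114] F [ 1.6  0.2 -1.2] w 0.145
 slide tool [-0.1468  0.0187  0.0774] | 0.167  turn tool deg [-2.58 -0.55 -1.06]  world turn [-0.2 -2.6 -1.2]
 axes x,y,z cols
 [[-0.087  0.986 -0.144]
 [ 0.664  0.166  0.73 ]
 [ 0.743 -0.032 -0.668]]  q [-0.554  0.322  1.802  0.578  1.65  -0.853]
```

View pics/z22.png

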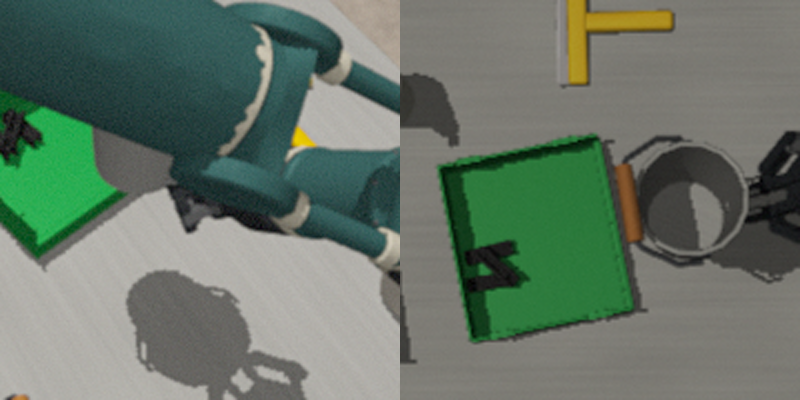

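Call:
arm_command(
  slide=[
    [-0.015,0.003,0.008],
    [-0.025,0.003,0.013],
    [-0.03,0.003,0.015],
    [-0.03,0.003,0.015],
    [-0.025,0.003,0.013],
    [-0.015,0.002,0.008],
    [-0.004,0,0.002],
    [0,0,0],
  ],
  angular=[
    [-0.5,-0.1,-0.2],
    [-0.5,-0.1,-0.2],
    [-0.5,-0.1,-0.2],
    [-0.5,-0.1,-0.2],
    [-0.4,-0.1,-0.2],
    [-0.2,0,0],
    [0,0,0],
    [0,0,0],
  ],
  hand=[0.005,0.005,0.005,0.005,0.005,0.005,0.005,0.005],
)

```text
time: 21.45
tool_pos: [0.5284, -0.1013, 0.0434]
tcp_rot: [-1.57, -1.846, -0.69]
wrist_force: [-0.7, 0.4, -2.3]
width: 0.153
```

```bash
python3 - <<'E'
from g import *
Rg=Ro.from_rotvec([-1.583,-1.842,-.709])
plan((.531,-.107,.0255),Rg)
for n in("side","top",):cv2.imwrite(f"pics/{n}17.png",bot.read_camera(n)[:,:,::-1])
a=cv2.imread("pics/side17.png");b=cv2.imread("pics/top17.png")
cv2.imwrite("pics/z23.png",np.hstack([cv2.resize(a[180:380,250:450],(400,400),interpolation=2),cv2.resize(b[160:270,320:430],(400,400),interpolation=2)]))
E
```

```text
t 21.45 tcp [ 0.5284 -0.1013  0.0434] F [-0.7  0.4 -2.3] w 0.153
 slide tool [-0.0173  0.0016  0.0076] | 0.019  turn tool deg [-1.1   0.03  0.12]  world turn [ 0.1 -0.6 -0.9]
 axes x,y,z cols
 [[-0.109  0.987 -0.118]
 [ 0.668  0.161  0.727]
 [ 0.736  0.    -0.677]]  q [-0.587  0.569  1.809  0.577  1.428 -1.034]
```

View pics/z23.png

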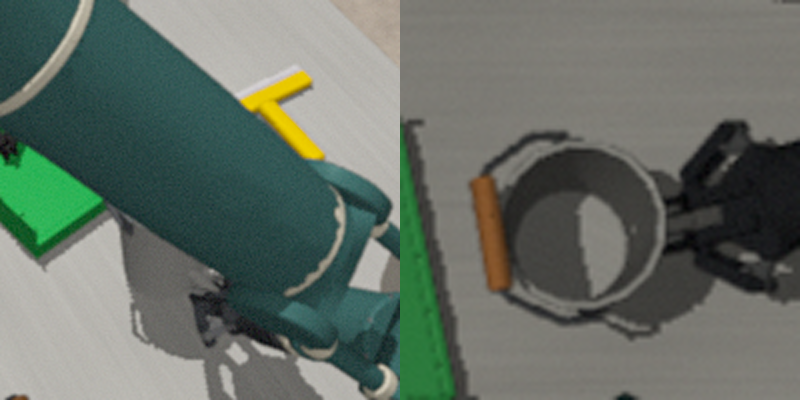

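Call:
arm_command(
  slide=[
    [-0.003,0,0.003],
    [-0.004,0,0.004],
    [-0.003,0,0.003],
    [-0.002,0,0.002],
    [-0.001,0,0.001],
    [-0.001,0,0.001],
    [0,0,0],
    [0,0,0],
  ],
  angular=[
    [-0.3,0,0],
    [-0.3,0,0],
    [-0.3,0,0],
    [0,0,0],
    [0,0,0],
    [0,0,0],
    [0,0,0],
    [0,0,0],
  ],
  hand=[0.005,0.005,0.005,0.005,0.005,0.005,0.005,0.005],
)

```text
time: 22.35
tool_pos: [0.531, -0.1014, 0.0268]
tcp_rot: [-1.582, -1.853, -0.711]
wrist_force: [0.2, 0.5, -1.6]
width: 0.152
```

```bash
python3 - <<'E'
from g import *
Rg=Ro.from_rotvec([-1.583,-1.842,-.709])
plan((.531,-.107,.0255),Rg)
E
```

```text
t 22.35 tcp [ 0.531  -0.1014  0.0268] F [ 0.2  0.5 -1.6] w 0.152
 slide tool [-0.0047 -0.0009 -0.0032] | 0.006  turn tool deg [0.12 0.34 0.44]  world turn [ 0.3  0.5 -0.2]
 axes x,y,z cols
 [[-0.115  0.989 -0.096]
 [ 0.671  0.149  0.727]
 [ 0.733  0.019 -0.68 ]]  q [-0.591  0.586  1.82   0.593  1.391 -1.059]
```

Call:
arm_command(
  slide=[
    [-0.001,0,0.001],
    [-0.001,0,0.001],
    [0,0,0],
    [0,0,0],
    [0,0,0],
    [0,0,0],
    [0,0,0],
    [0,0,0],
  ],
  angular=[
    [0,0.2,0],
    [0,0.1,0],
    [0,0,0],
    [0,0,0],
    [0,0,0],
    [0,0,0],
    [0,0,0],
    [0,0,0],
  ],
  hand=[0.005,0.005,0.005,0.005,0.005,0.005,0.005,0.005],
)

```text
time: 23.15
tool_pos: [0.5314, -0.1015, 0.0257]
tcp_rot: [-1.576, -1.848, -0.716]
wrist_force: [-0.5, 0.2, 1.0]
width: 0.149
```

```bash
python3 - <<'E'
from g import *
Rg=Ro.from_rotvec([-1.583,-1.842,-.709])
plan((.531,-.107,.0255),Rg)
bot.read_camera("top");print(bot.read_state()["wrist_force"]);bot.read_camera("top");print(bot.read_state()["wrist_force"])
E
```

```text
t 23.15 tcp [ 0.5314 -0.1015  0.0257] F [-0.5  0.2  1. ] w 0.149
 slide tool [-0.0038 -0.0012 -0.0038] | 0.006  turn tool deg [ 0.13 -0.1   0.49]  world turn [-0.2  0.4 -0.2]
 axes x,y,z cols
 [[-0.115  0.989 -0.097]
 [ 0.665  0.149  0.732]
 [ 0.738  0.02  -0.675]]  q [-0.593  0.592  1.816  0.596  1.396 -1.064]
[-0.3128 -0.7602  1.4571]
[-0.3538 -0.4027  0.8722]
```

Contact made. Release slowly, then back out along the tool axis.

Call:
arm_command(
  slide=[
    [0,0,0],
    [0,0,0],
    [0,0,0],
    [0,0,0],
    [0,0,0],
    [0,0,0],
    [0,0,-0.01],
    [0,0,-0.02],
  ],
  angular=[
    [0,0,0],
    [0,0,0],
    [0,0,0],
    [0,0,0],
    [0,0,0],
    [0,0,0],
    [0,0,0],
    [0,0,0],
  ],
  hand=[0.014,0.018,0.022,0.03,0.04,0.05,0.05,0.05],
)

```text
time: 24.05
tool_pos: [0.5327, -0.1215, 0.045]
tcp_rot: [-1.573, -1.844, -0.715]
wrist_force: [-0.2, -0.4, 0.1]
width: 0.585
```

Call:
arm_command(
  slide=[
    [0,0,-0.03],
    [0,0,-0.04],
    [0,0,-0.04],
    [0.03,0,-0.03],
    [0.03,0,-0.03],
    [0.03,0,-0.03],
    [0.03,0,-0.03],
    [0,0,0],
  ],
  angular=[
    [0,0,0],
    [0,0,0],
    [0,0,0],
    [0,0,0],
    [0,0,0],
    [0,0,0],
    [0,0,0],
    [0,0,0],
  ],
  hand=[0.05,0.05,0.05,0.05,0.05,0.05,0.05,0.05],
)

```text
time: 24.85
tool_pos: [0.5422, -0.2199, 0.3022]
tcp_rot: [-1.579, -1.845, -0.714]
wrist_force: [0.7, 0.2, 0.7]
width: 0.584
```

```bash
python3 - <<'E'
from g import *
s=st();print(s["time"],s["tool_pos"],s["wrist_force"])
for n in("side","top",):cv2.imwrite(f"pics/{n}18.png",bot.read_camera(n)[:,:,::-1])
a=cv2.imread("pics/side18.png");b=cv2.imread("pics/top18.png")
cv2.imwrite("pics/z24.png",np.hstack([cv2.resize(a[180:380,210:410],(400,400),interpolation=2),cv2.resize(b[120:310,220:410],(400,400),interpolation=2)]))
E
```

```text
24.85 [ 0.5422 -0.2199  0.3022] [0.7098 0.1727 0.6736]
```

View pics/z24.png

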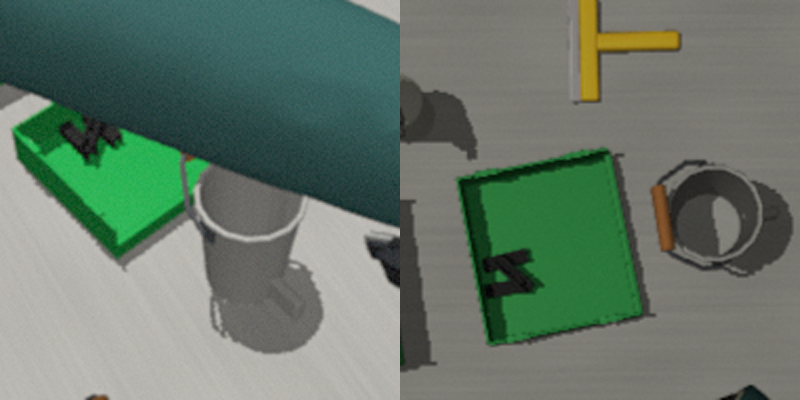

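View pics/side18.png

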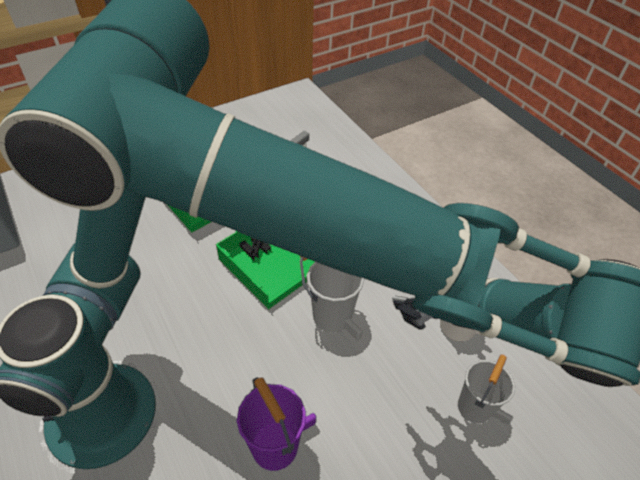

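```bash
python3 - <<'E'
from g import *
b=cv2.imread("pics/top18.png");b0=cv2.imread("pics/top0.png")
g=cv2.cvtColor(b,6);roi=np.zeros_like(g);roi[195:285,250:332]=1
m=((b.max(2)<50)&(roi>0)).astype(np.uint8)
ys,xs=np.nonzero(cv2.morphologyEx(m,cv2.MORPH_OPEN,np.ones((2,2))))
yt=np.array([-.191,.982]);xt=np.array([.982,.191])
P=np.array([plane("top",(x,y),.015)[:2] for x,y in zip(xs,ys)])-[.489,.170]
ok=np.ones(len(P),bool)
print(len(P),"x'",np.percentile(P@xt,[0,5,50,95,100]),"y'",np.percentile(P@yt,[0,5,50,95,100]))
d=cv2.absdiff(b,b0).max(2)
for n,(x0,y0,x1,y1) in dict(bottle=(195,145,240,195),squeegee=(295,105,360,175),mug=(408,115,455,165),stack=(125,205,218,305)).items():print(n,(d[y0:y1,x0:x1]>40).sum())
gf=g.astype(np.float32)
for z0 in(.149,):
  c=np.array([.523,-.038]);pts=[];c0=proj("top",[*c,.15])
  for t in np.linspace(0,2*np.pi,240):
    p=proj("top",[c[0]+.058*np.cos(t),c[1]+.058*np.sin(t),.15]);dd=p-c0;L=np.linalg.norm(dd);dd/=L;ss=np.arange(-4,4.1,.25)
    v=np.array([cv2.getRectSubPix(gf,(1,1),tuple(map(float,c0+dd*(L+s))))[0,0] for s in ss]);i=v.argmax()
    if 2<i<len(v)-3 and v[i]-min(v[0],v[-1])>15:pts.append(plane("top",c0+dd*(L+ss[i]),.149)[:2])
  Q=np.array(pts);r=least_squares(lambda k:np.hypot(Q[:,0]-k[0],Q[:,1]-k[1])-k[2],[*c,.058],loss="soft_l1",f_scale=.001);print("rim",len(Q),r.x)
print(st(0)["joint_vel"].round(3))
im=np.clip(b[190:290,240:340].astype(float)*2,0,255).astype(np.uint8);cv2.imwrite("pics/z25.png",cv2.resize(im,None,fx=5,fy=5))
E
```

```text
701 x' [-0.1031 -0.0583 -0.0093  0.1073  0.1098] y' [-0.0759 -0.0366  0.0616  0.0977  0.0995]
bottle 0
squeegee 0
mug 0
stack 0
rim 189 [ 0.5234 -0.0341  0.0601]
[ 0.006  0.041  0.062 -0.007 -0.017 -0.002]
```

View pics/z25.png

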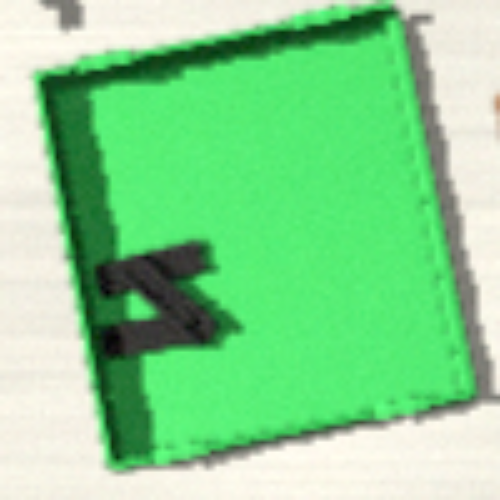

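Call:
arm_command(
  slide=[
    [0,0,0],
    [0,0,0],
    [0,0,0],
    [0,0,0],
    [0,0,0],
    [0,0,0],
    [0,0,0],
    [0,0,0],
  ],
  angular=[
    [0,0,0],
    [0,0,0],
    [0,0,0],
    [0,0,0],
    [0,0,0],
    [0,0,0],
    [0,0,0],
    [0,0,0],
  ],
  hand=[0.05,0.05,0.05,0.05,0.05,0.05,0.05,0.05],
)

```text
time: 25.75
tool_pos: [0.5383, -0.217, 0.2888]
tcp_rot: [-1.573, -1.823, -0.707]
wrist_force: [0.5, -0.5, -0.7]
width: 0.588
```

```bash
python3 -c "
from workcell import bot
print(bot.finish_job())"
```

```text
the job is handed in; nothing more can be done
None
```

The job is done and handed in at about 26 s; `finish_job` gives no verdict, so the result rests on my own checks.

I lifted the larger bare-metal pail by its bail, stood it in front of the tray's low wall and let go. Then I gripped the fin at 100 N and tipped the pail to about 145 degrees over the tray with a short shake. Last, I stood the empty pail upright on the shelf again, a little further back from the tray.

- **Clips:** the last pictures show all three inside the tray near its back wall, and the pail empty.
- **Pail:** it looks upright. Its rim centre fits at (0.523, -0.034), which agrees with where the gripper set it down.
- **Bystanders:** the bottle, mug, squeegee and tier stack show no change in the top view from the start.
- **Gripper:** it was clear of everything at hand-in.

Measurements disagreed on two points, neither of which caused trouble:
- The pail's yaw came out between 95 and 101 degrees depending on the measurement.
- The fin sat 3 to 6 mm from where the bail-based estimate put it, so I corrected the fin grasp before closing.

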